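# Make up two puppet kits

## Task

Make up two puppet kits from the stock on the bench. Blue tray: the red tin standing upright in the short bay and the wooden string control lying flat, crossbars up, in the long bay. Yellow tray: the green tin standing upright in the short bay and, in the long bay, the two U-brackets packed interlocked: the aluminium one on the tray's floor, open side up, and the brass one set on it open side down, sideways by part of its width and with the ends level, so that one flange of each sits down inside the other; leave the white tin, the glue bottle and the paint jar where they stand.

Things in the scene. Friction and masses are not known exactly. Their poses are not given: they have to be found in the camera images.
- blue_tray: fixed shallow tray, blue walls, pale wood floor, 250 (x) x 132 (y) x 20 mm high; walls 6 mm, floor 5 mm thick. A 6 mm cross wall, rim high, parts it in two bays: long bay 156 (x) x 120 mm inside, centred at x = -41 mm, y = 0; short bay 76 (x) x 120 mm inside, centred at x = +81 mm, y = 0. Origin: centre of its underside, z up, x roughly away from the robot. Stands left or right.
- yellow_tray: fixed shallow tray, yellow walls, pale wood floor, 250 (x) x 132 (y) x 20 mm high; walls 6 mm, floor 5 mm thick. A 6 mm cross wall, rim high, parts it in two bays: long bay 156 (x) x 120 mm inside, centred at x = -41 mm, y = 0; short bay 76 (x) x 120 mm inside, centred at x = +81 mm, y = 0. Origin: centre of its underside, z up, x roughly away from the robot. Stands left or right.
- red_tin: puppet torso made of an empty food tin painted red, with a red lid; upright closed cylinder, 54 mm across, 80 mm high, about 90 g. Origin: centre of its underside, z up along its axis; its yaw is of no account.
- green_tin: puppet torso made of an empty food tin painted green, with a green lid; upright closed cylinder, 54 mm across, 80 mm high, about 90 g. Origin: centre of its underside, z up along its axis; its yaw is of no account.
- control: wooden marionette control, about 60 g: a darker spine 130 long (x) x 20 wide (y) x 14 mm high; on top two paler crossbars along y, 16 mm wide, 10 mm high: one 80 mm long at x = +45 mm, one 66 mm long at x = -45 mm. 74 mm of the spine between them are free to grip. Origin: centre of the spine's underside, z up. Either way round is right.
- alu_bracket: U-bracket of bare silvery aluminium, channel 64 long (x) x 40 wide over the flanges (y) x 25 mm high, web and flanges 4 mm thick, about 57 g. It lies open side up: web at the bottom, flanges standing up, 32 mm clear between them. Origin: centre of its underside, z up as it lies.
- brass_bracket: U-bracket of yellow brass, channel 64 long (x) x 40 wide over the flanges (y) x 25 mm high, web and flanges 4 mm thick, about 175 g. It lies open side down, web on top. Interlocked, its flange tips stand on the other's web: its origin is 4 mm higher, and 12 mm sideways (y, either way) is best (4 to 20 lies level; under 4 it rides on the flanges). Origin: centre of its underside, z up as it lies.
- white_tin: puppet torso made of an empty food tin painted white, with a white lid; upright closed cylinder, 54 mm across, 80 mm high, about 90 g. Origin: centre of its underside, z up along its axis; its yaw is of no account. A bystander: not wanted in either kit.
- glue_bottle: bystander: amber glue bottle with an orange cap, 50 mm across, 105 mm high, standing in the row of tins. Origin: centre of its underside.
- paint_jar: bystander: low paint jar with a red cap and a paper label, 60 mm across, 60 mm high, standing behind the row of tins. Origin: centre of its underside.

How it is judged (in metres and radians):
At the end, for the whole second after the job is handed in: Tins upright, short bays (16 mm lengthwise, 40 crosswise of centre); control flat, long bay (25, 30 mm); aluminium bracket flat, open up, long bay; brass one on it, open down: at most 10 mm higher, 3-34 mm sideways, ends level to 15 mm, 0.2 rad. All at rest, others within 30 mm of their start (x of red_tin in the frame of blue_tray between 0.065 and 0.097 m and y of red_tin in the frame of blue_tray between -0.04 and 0.04 m and z of red_tin in the frame of blue_tray between 0 and 0.012 m and angle between each of red_tin, control, green_tin, alu_bracket's own z axis and vertical below 0.1 rad and x of control in the frame of blue_tray between -0.066 and -0.016 m and y of control in the frame of blue_tray between -0.03 and 0.03 m and z of control in the frame of blue_tray between 0 and 0.012 m and x of green_tin in the frame of yellow_tray between 0.065 and 0.097 m and y of green_tin in the frame of yellow_tray between -0.04 and 0.04 m and z of green_tin in the frame of yellow_tray between 0 and 0.012 m and x of alu_bracket in the frame of yellow_tray between -0.103 and 0.021 m and y of alu_bracket in the frame of yellow_tray between -0.045 and 0.045 m and z of alu_bracket in the frame of yellow_tray between 0 and 0.012 m and x of brass_bracket in the frame of alu_bracket between -0.015 and 0.015 m and z of brass_bracket in the frame of alu_bracket between 0 and 0.01 m and angle between brass_bracket's own z axis and vertical below 0.2 rad and (y of brass_bracket in the frame of alu_bracket between 0.003 and 0.034 m or y of brass_bracket in the frame of alu_bracket between -0.034 and -0.003 m) and angle between the x axis of brass_bracket and the x axis of alu_bracket, either way round below 0.2 rad and x of brass_bracket in the frame of yellow_tray between -0.125 and 0.045 m and linear speed of each of red_tin, green_tin, control, alu_bracket, brass_bracket below 0.02 m/s); the robot touches nothing.
It fails at once if the white tin is moved more than 30 mm (distance of white_tin from where it was at the start of the episode above 0.03 m).
It fails at once if the glue bottle is moved more than 30 mm (distance of glue_bottle from where it was at the start of the episode above 0.03 m).
It fails at once if the paint jar is moved more than 30 mm (distance of paint_jar from where it was at the start of the episode above 0.03 m).
It also fails if it takes over 134 s, if anything falls off the work surface, if the arm or the gripper's body presses on something with over 40 N, if the wrist force passes 120 N, or if a joint passes its speed limit or range.

## Robot

A 7-joint arm with a two-finger parallel gripper is mounted at the origin on the work surface. World frame = base frame: x ahead of the robot, y to its left, z up, the work surface at z = 0. Lengths are in mm, angles in rad, forces in N, time in s.
With the tool pointing down it reaches from about 425 to 1025 mm from the base axis. Payload 3.6 kg.
Tool frame: the origin (TCP) lies midway between the tips of the shut fingers; the grasp point (between the pads) lies env.hold_point_z behind it (env.hold_point_z is the distance from the TCP to the grasp point, in mm); z points along the fingers, y is the direction in which the jaws open and shut (so a half turn about z gives the same grasp; the last joint's range is limited). The gripper opens to 85 mm and grips with 20 to 120 N. Pads are 22 mm wide; open, the fingers measure 114 mm over their backs; the gripper's body (76 mm by 85 mm) begins 54 mm behind the grasp point. The pads swing forward as they close: fully open they stand 13 mm farther back than shut.
Start: joints at [-1.204, 0.591, 0.048, 1.609, -0.033, 0.943, -0.034], TCP at [322.378, 649.386, 231.302] pointing down, gripper open.
Joint ranges: [-2.69, 2.69], [-0.47, 2.24], [-1.27, 1.36], [0.19, 2.51], [-1.53, 4.68], [0.08, 2.07], [-3.09, 3.09]. Speed limits (rad/s): [2.57, 2.57, 3.14, 3.14, 3.14, 3.14, 3.14].

## Interface

Orientations are given as a unit quaternion [w, x, y, z].
In Python, from workcell import env, snapshot, ticket, trace gives the robot as it stands. The module is installed in compiled form; this text tells all that it offers.
- The arm moves only by the tool apply_moves, never from a script. Its argument "plan" is a list that holds one entry, the list of rows, each a list of 5 numbers: the shift along the world's x, y, z in cm, then the turn about the world's z in rad, then the finger opening in cm, from 0 to 8.54. In form: [[[tx, ty, tz, yaw, grip], ...]]. A call has 1 to 8 rows; each row is the pose to reach, as a shift and turn from the pose measured when the call began; what a row does not reach only later rows make up. A row lasts 1/8 s, in which the tool goes at most 62.5 mm and 10.7 degrees, less where a joint would pass 70% of its speed; a pose out of reach is approached as far as the arm can. A call with a gripper value outside its range is refused whole. The fingers move at their own pace and stop on an object; the grip force is fixed at half the most. Time passes only in rows, so rows that repeat a pose let the fingers close. It gives the time, the measured TCP pose, the force and the opening at its end, in the units of the state.
- env.get_state(): the state, without advancing time (a new reading comes with each control period).
- snapshot(name): name is "scene" or "top"; returns a dict with "img" (400x640x3 uint8, red, green, blue), "fx", "fy", "cx", "cy" (pixels), "T" (4x4, takes a point from camera to world coordinates). Camera axes: x right, y down, z forward; pixel columns grow to the right and rows downward; lengths in mm; the calibration is good to about 2 mm. A picture is of the moment at which its call begins. There is no depth.
- ticket.close_job(): hands the job in, once; it reports no verdict.
Trained networks look in the newest picture that a camera, given by its name, has taken for a name from the list of things; names that differ only in an ending like _2 or _b are one class to them, and where a whole thing is asked for, a point or a joint stands for the part that bears it (a point fixed in the world has none). Each returns a list of dicts, best first, with "conf" (0 to 1); they miss things now and then, are a little off and sometimes report something else, mostly with a low value. They report only what shows in the picture. A call takes as long as a camera call.
- trace(camera, target): "region" (400x640 bool, what is visible of it) and "centre" ([column, row] in pixels, amid what is visible of it).
The state is a dict: "t": time; "joint_pos": joint angles; "joint_vel": joint speeds; "effort": joint torques, N m; "ee_pos": TCP position; "ee_rot": TCP orientation; "wrist_force": force on the tool from outside, world axes, zero at the start; "moment": the same for the moment, N m; "gripper_width": finger opening in mm.
Only numpy, scipy, OpenCV 4.12 (cv2) and the standard library are available. Lean on these libraries where they do the work, as an engineer would, in place of code of your own. Each camera call takes 0.05 s, during which the arm holds its last target.

## Working session

There is one attempt and no reset: what is moved stays moved. The work goes in short steps, Python scripts to look and compute and a tool call to move; the robot and the scene stay as the last step left them, time stands still between calls to the robot, and variables do not carry over. Pictures are saved under pics/ and viewed, and the job is handed in when it is done.

Besides the shell and the picture viewer there is one more tool, called by a JSON object that holds its "api" and its "payload", one argument or row to a line. apply_moves: Moves the arm, as the interface text tells. Its arguments: {"type":"object","properties":{"plan":{"type":"array"}},"required":["plan"]}

```bash
mkdir -p pics; python3 - <<'E'
from workcell import env, snapshot, ticket, trace
import cv2, numpy as np
print(env.get_state(), env.hold_point_z)
for n in ("scene","top"):
    s=snapshot(n); cv2.imwrite(f"pics/{n}0.png",s["img"][:,:,::-1]); print(n,s["fx"],s["fy"],s["cx"],s["cy"],np.round(s["T"],3).tolist())
E
```

```text
{'t': 0.0, 'joint_pos': array([-1.2034928 ,  0.59212067,  0.04827538,  1.6098679 , -0.03329696,
        0.94265579, -0.03373842]), 'joint_vel': array([ 0.00123702,  0.00015287, -0.00024035, -0.0010962 ,  0.00194105,
       -0.00039545, -0.0006872 ]), 'effort': array([-6.92486756e-04, -5.48682761e+01,  1.54671203e+00, -1.98118186e+01,
        9.50666377e-03,  8.80539272e-03,  9.27227148e-07]), 'ee_pos': array([321.9930658 , 648.63689394, 230.12210562]), 'ee_rot': array([-1.99490783e-04,  2.28337874e-01,  9.73581302e-01, -1.10590933e-03]), 'wrist_force': array([-0.31727363,  0.19464038, -0.03098629]), 'moment': array([-0.02037645,  0.02601839, -0.02689904]), 'gripper_width': 84.85073024172964} 18.700000000000003
scene 417.6013579117295 417.6013579117295 320.5613482472027 201.4900390429547 [[-0.819, 0.309, -0.483, 1044.437], [0.573, 0.456, -0.681, 624.985], [0.01, -0.835, -0.551, 520.08], [0.0, 0.0, 0.0, 1.0]]
top 393.1847457548778 393.1847457548778 322.1724693921933 198.60838358467134 [[0.02, -0.998, 0.065, 549.865], [-0.999, -0.018, 0.041, -18.7], [-0.039, -0.066, -0.997, 950.033], [0.0, 0.0, 0.0, 1.0]]
```

View pics/scene0.png

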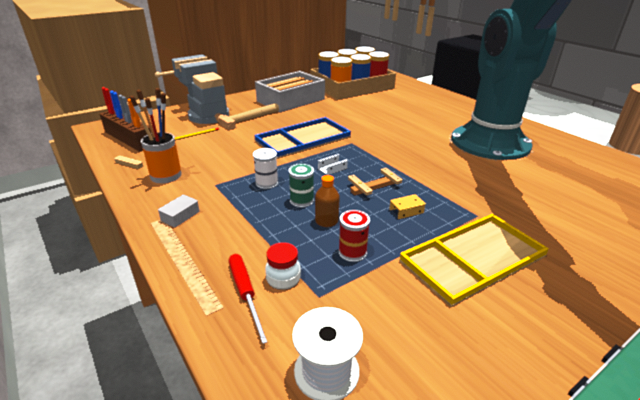

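View pics/top0.png

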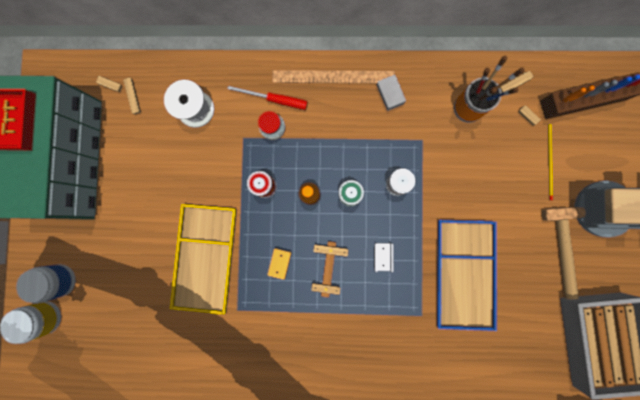

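```bash
cat > h.py <<'E'
from workcell import env, snapshot, ticket, trace
import cv2, numpy as np
np.set_printoptions(precision=2,suppress=True)
def ray(s,uv,z):
    uv=np.atleast_2d(np.asarray(uv,float)); d=np.c_[(uv[:,0]-s["cx"])/s["fx"],(uv[:,1]-s["cy"])/s["fy"],np.ones(len(uv))]
    T=np.asarray(s["T"]); w=d@T[:3,:3].T; o=T[:3,3]; return o+w*((z-o[2])/w[:,2])[:,None]
def proj(s,P):
    T=np.asarray(s["T"]); c=(np.atleast_2d(P)-T[:3,3])@T[:3,:3]; return np.c_[c[:,0]/c[:,2]*s["fx"]+s["cx"],c[:,1]/c[:,2]*s["fy"]+s["cy"]]
def crop(s,x0,y0,x1,y1,k,name):
    im=cv2.resize(s["img"][y0:y1,x0:x1,::-1],None,fx=k,fy=k,interpolation=cv2.INTER_CUBIC); cv2.imwrite("pics/"+name,im)
E
python3 - <<'E'
from h import *
for cam in ("top","scene"):
    s=snapshot(cam); 
    if cam=="top": crop(s,160,120,510,330,2.2,"topc.png")
    else: crop(s,210,110,560,310,2.2,"scenec.png")
    for n,z in dict(blue_tray=20,yellow_tray=20,red_tin=80,green_tin=80,white_tin=80,glue_bottle=105,paint_jar=60,control=20,alu_bracket=4,brass_bracket=25).items():
        for r in trace(cam,n)[:2]:
            if r["conf"]<.3: continue
            m=r["region"].astype(np.uint8); ys,xs=np.nonzero(m)
            P=ray(s,np.c_[xs,ys],z)[:,:2]; rc=cv2.minAreaRect(P.astype(np.float32))
            print(cam,n,round(r["conf"],2),np.round(r["centre"],1),m.sum(),"mean",P.mean(0),"rect",np.round(rc[0],1),np.round(rc[1],1),round(rc[2],1))
E
```

```text
top blue_tray 0.32 [204.  259.9] 6017 mean [462.76 298.16] rect [464.5 298.4] [140.1 252. ] 85.6
top yellow_tray 0.73 [270.  123.9] 588 mean [786.18 145.63] rect [786.5 146.5] [69.7 58.2] 46.0
top yellow_tray 0.69 [205.8 259. ] 5967 mean [461.95 298.33] rect [463.5 298.8] [137.2 249.3] 86.1
top red_tin 0.64 [262.3 184.8] 552 mean [636.72 153.3 ] rect [636.8 152.9] [65.9 51.1] 64.7
top white_tin 0.65 [400.7 184.3] 582 mean [ 646.46 -155.34] rect [ 645.9 -155. ] [54.4 62.7] 45.5
top glue_bottle 0.78 [310.8 190.6] 407 mean [616.18  43.55] rect [616.6  43.4] [47.7 45.5] 1.2
top paint_jar 0.61 [272.3 123.5] 576 mean [776.49 139.14] rect [776.8 141.1] [66.8 57.2] 45.8
top control 0.78 [328.  267.4] 778 mean [447.01   0.48] rect [446.4  -1.7] [ 76.2 129. ] 86.9
top alu_bracket 0.73 [382.6 255.8] 516 mean [ 476.96 -128.72] rect [ 476.4 -129.9] [68.7 42.6] 0.7
top alu_bracket 0.32 [206.9 257.3] 5947 mean [461.04 303.67] rect [462.1 304.7] [140.8 254.1] 86.1
top brass_bracket 0.81 [279.9 265.5] 512 mean [455.77 116.53] rect [456.  116.9] [43.4 65.4] 77.3
scene blue_tray 0.67 [303.8 139.1] 2192
[... 360 characters left out ...]
cene white_tin 0.59 [267.1 168.4] 891 mean [680.9  -96.04] rect [677.7 -99.1] [186.9  52.6] 64.5
scene glue_bottle 0.98 [325.1 202.4] 1019 mean [673.81 121.82] rect [666.  110.2] [166.9  42.5] 53.0
scene paint_jar 0.9 [281.3 264.7] 1391 mean [799.93 175.43] rect [798.6 172.5] [109.9  55. ] 61.3
scene control 0.93 [370.1 183.1] 589 mean [457.22   9.89] rect [455.4   3.4] [ 84.9 135.8] 79.8
scene alu_bracket 0.85 [329.4 168.9] 313 mean [ 469.3  -138.35] rect [ 468.8 -141.2] [68.2 78.3] 89.4
scene brass_bracket 0.79 [409.8 205.9] 598 mean [464.3  129.37] rect [464.  130.2] [69.9 85.3] 81.0
scene brass_bracket 0.51 [304.7 137.7] 2192 mean [ 459.62 -291.18] rect [ 454.6 -295.2] [169.9 264.8] 89.2
```

View pics/topc.png

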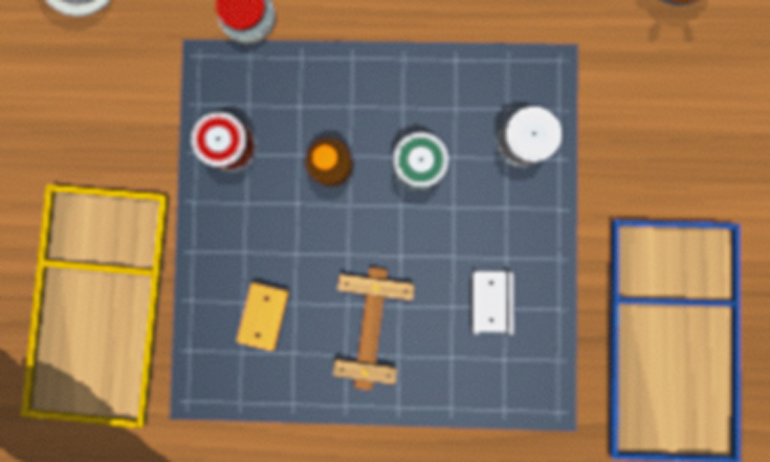

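View pics/scenec.png

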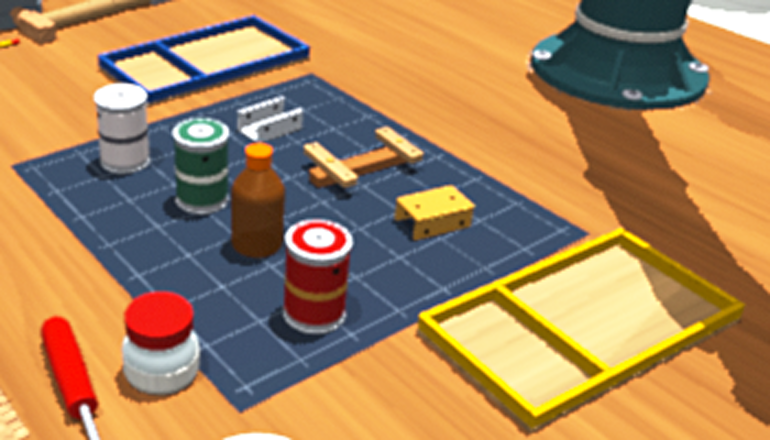

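```bash
python3 - <<'E'
from h import *
s=snapshot("top")
a=cv2.resize(s["img"][235:300,255:305,::-1],None,fx=8,fy=8,interpolation=cv2.INTER_CUBIC)
b=cv2.resize(s["img"][235:300,360:410,::-1],None,fx=8,fy=8,interpolation=cv2.INTER_CUBIC)
cv2.imwrite("pics/br.png",np.hstack([a,b])[:,:800])
def pk(l): return np.array(l,float)/2.2+[160,120]-.0
for n,l,z in [("red",[(218,139)],80),("green",[(421,159)],80),("white",[(533,134)],80),("glue",[(325,157)],105)]: print(n,ray(s,pk(l),z))
for n,l in [("yellow",[(48,184),(166,195),(145,426),(22,414)]),("blue",[(612,219),(738,225),(738,459),(611,457)])]:
    P=ray(s,pk(l),20)[:,:2]; print(n,P,"c",P.mean(0),np.round(cv2.minAreaRect(P.astype(np.float32)),1) if 0 else cv2.minAreaRect(P.astype(np.float32)))
E
```

```text
red [[638.67 158.79  80.  ]]
green [[621.78 -47.68  80.  ]]
white [[ 648.88 -159.44   80.  ]]
glue [[620.07  47.28 105.  ]]
yellow [[592.36 356.59]
 [582.79 226.  ]
 [335.64 240.  ]
 [344.42 374.01]] c [463.8  299.15] ((463.68768310546875, 298.31292724609375), (134.29571533203125, 248.55255126953125), 85.98109436035156)
blue [[ 566.28 -253.09]
 [ 562.57 -384.68]
 [ 320.1  -382.7 ]
 [ 318.16 -252.35]] c [ 441.78 -318.21] ((442.0263977050781, -318.5198059082031), (131.5963897705078, 248.11866760253906), 89.82894134521484)
```

View pics/br.png

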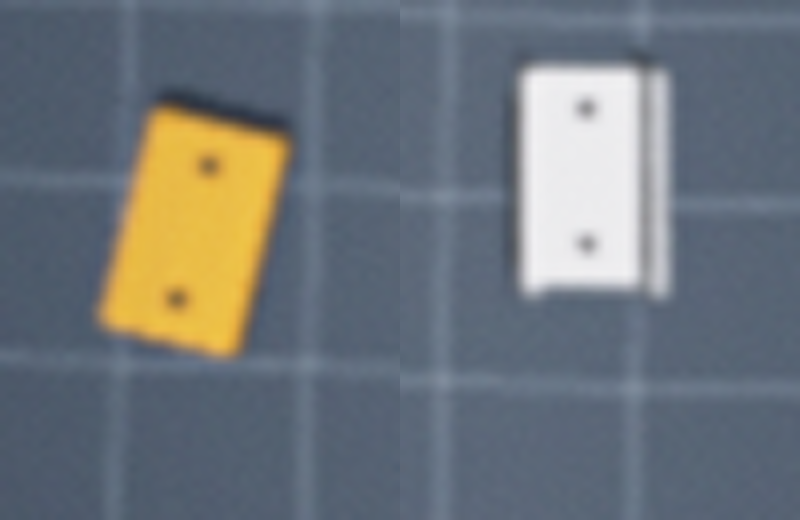

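```bash
python3 - <<'E'
from h import *
s=snapshot("top")
def f(n,l,k,o,z):
    P=ray(s,np.array(l,float)/k+o,z)[:,:2]; r=cv2.minAreaRect(P.astype(np.float32)); 
    e=(P[0]+P[1]-P[2]-P[3]); print(n,P.mean(0),r[1],"yaw",np.arctan2(e[1],e[0]))
f("brass",[(155,101),(292,135),(238,357),(98,325)],8,(255,235),25)
f("alu",[(134,66),(270,66),(270,299),(134,299)],8,(360,235),25)
f("alu right",[(656,66),(670,66),(670,299),(656,299)],8,(310,235),25)
# control crossbar centres: z 24
P=ray(s,np.array([(338+413,282+293),(334+396,369+377)])/4.4+[160,120],24)[:,:2]; print("ctl",P,P.mean(0),np.arctan2(*(P[0]-P[1])[::-1]),np.linalg.norm(P[0]-P[1]))
P=ray(s,np.array([(378,268),(364,388)])/2.2+[160,120],14)[:,:2]; print("spine",P,P.mean(0),np.arctan2(*(P[0]-P[1])[::-1]),np.linalg.norm(P[0]-P[1]))
# check in scene: project estimates
sc=snapshot("scene"); im=sc["img"][:,:,::-1].copy(); im=cv2.resize(im[110:310,210:560],None,fx=2.2,fy=2.2,interpolation=cv2.INTER_CUBIC)
def dr(P,c):
    p=((proj(sc,P)-[210,110])*2.2).astype(int); cv2.polylines(im,[p.reshape(-1,1,2)],True,c,1)
def box(x,y,yaw,L,W,z,c,ox=0):
    R=np.array([[np.cos(yaw),-np.sin(yaw)],[np.sin(yaw),np.cos(yaw)]])
    q=np.array([[L/2+ox,W/2],[L/2+ox,-W/2],[-L/2+ox,-W/2],[-L/2+ox,W/2]])@R.T+[x,y]; dr(np.c_[q,np.full(4,z)],c)
t=np.linspace(0,6.28,40)
for x,y in [(638.7,158.8),(621.8,-47.7),(648.9,-159.4)]: dr(np.c_[x+27*np.cos(t),y+27*np.sin(t),0*t+80],(255,255,0))
box(463.8,298.6,-.063,250,132,20,(0,0,255)); box(442,-318.3,-.005,250,132,20,(0,0,255))
box(456,117,-.23,64,40,25,(0,0,255)); box(477,-130,0,64,40,25,(0,0,255))
cv2.imwrite("pics/ov.png",im)
E
```

```text
brass [455.59 116.04] (42.20124053955078, 67.22142791748047) yaw -0.21979676504723641
alu [ 475.11 -130.36] (67.5968017578125, 39.3475227355957) yaw 0.009883596618273267
alu right [ 475.53 -147.97] (67.12158203125, 4.044242858886719) yaw 0.008621298742218448
ctl [[488.5   -3.39]
 [398.46   6.  ]] [443.48   1.31] -0.1039620441695987 90.52961354613231
spine [[508.75  -5.52]
 [380.99   7.03]] [444.87   0.75] -0.09789196073389243 128.3713725218647
```

View pics/ov.png

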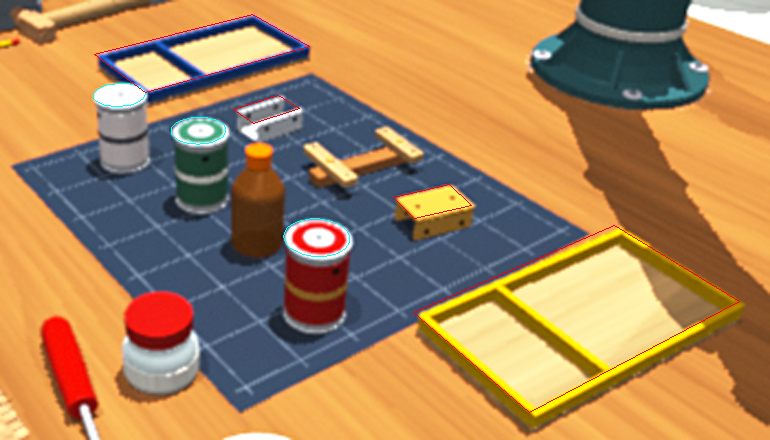

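{"api": "apply_moves", "payload": {
  "plan": [
    [[15,-45,0,-1.5,8.5],[15,-45,0,-1.5,8.5],[15,-45,0,-1.5,8.5],[15,-45,0,-1.5,8.5],[15,-45,0,-1.5,8.5],[15,-45,0,-1.5,8.5],[15,-45,0,-1.5,8.5],[15,-45,0,-1.5,8.5]]
  ]
}}

```text
t: 2.35
ee_pos: [473.2, 195.8, 231.8]
ee_rot: [0.0, 0.834, 0.552, 0.0]
wrist_force: [-0.6, 0.5, 0.8]
gripper_width: 84.9
```

{"api": "apply_moves", "payload": {
  "plan": [
    [[0.2,-32.6,0,-1.16,8.5],[0.2,-32.6,0,-1.16,8.5],[0.2,-32.6,0,-1.16,8.5],[0.2,-32.6,0,-1.16,8.5],[0.2,-32.6,0,-1.16,8.5],[0.2,-32.6,0,-1.16,8.5],[0.2,-32.6,-10,-1.16,7],[0.2,-32.6,-14,-1.16,7]]
  ]
}}

```text
t: 3.35
ee_pos: [477.0, -130.5, 106.1]
ee_rot: [0.001, 1.0, 0.005, 0.002]
wrist_force: [1.1, 1.1, -0.8]
gripper_width: 69.9
```

```bash
cat >> h.py <<'E'
def st():
    s=env.get_state(); q=s["ee_rot"]; j=2*np.arctan2(q[2],q[1])-np.pi/2; j=(j+np.pi)%(2*np.pi)-np.pi
    print("t",round(s["t"],2),"pos",s["ee_pos"],"jaw",round(j,4),"F",s["wrist_force"],"w",round(s["gripper_width"],1),"q",s["joint_pos"]); return s
def go(x,y,z,jaw):
    s=st(); q=s["ee_rot"]; j=2*np.arctan2(q[2],q[1])-np.pi/2
    d=(np.array([x,y,z])-s["ee_pos"])/10; dj=(jaw-j+np.pi)%(2*np.pi)-np.pi; print("shift cm",d,"turn",round(dj,3))
E
python3 -c "
from h import *
go(475.3,-130.3,5,-1.562)"
```

```text
t 3.35 pos [ 477.01 -130.54  106.09] jaw -1.5601 F [ 1.14  1.08 -0.76] w 69.9 q [-0.26  0.59  0.6   2.24 -0.71  0.5  -0.66]
shift cm [ -0.17   0.02 -10.11] turn -0.002
```

{"api": "apply_moves", "payload": {
  "plan": [
    [[-0.2,0,-5,0,7],[-0.2,0,-9,0,7],[-0.2,0,-10.1,0,7],[-0.2,0,-10.1,0,7],[-0.2,0,-10.1,0,0],[-0.2,0,-10.1,0,0],[-0.2,0,-10.1,0,0],[-0.2,0,-10.1,0,0]]
  ]
}}

```text
t: 4.35
ee_pos: [476.1, -130.6, 6.8]
ee_rot: [0.001, 1.0, 0.006, 0.003]
wrist_force: [-0.1, 0.3, 6.4]
gripper_width: 38.7
```

```bash
python3 -c "
from h import *
st(); s=snapshot('scene'); crop(s,230,80,480,260,3,'a1.png')"
```

```text
t 4.35 pos [ 476.07 -130.58    6.76] jaw -1.5597 F [-0.05  0.26  6.44] w 38.7 q [-0.06  0.73  0.32  2.26 -0.92  0.27 -0.48]
```

View pics/a1.png

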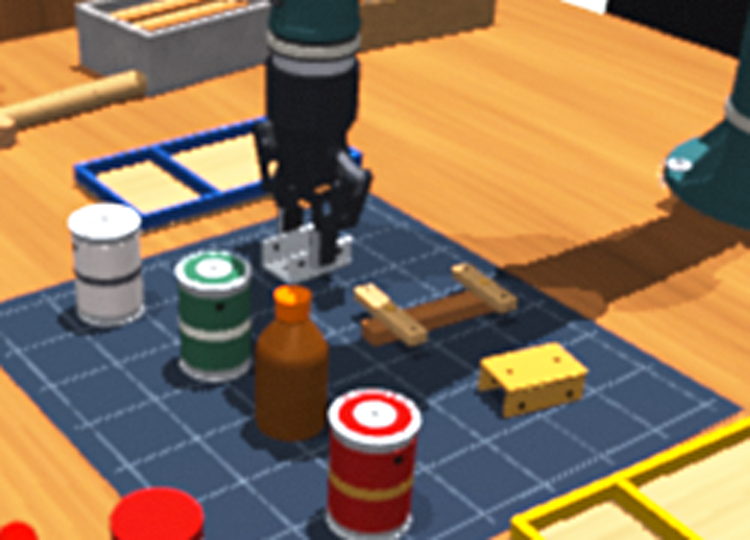

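{"api": "apply_moves", "payload": {
  "plan": [
    [[0,0,5,0,0],[0,0,11,0,0],[-0.5,5,12,0,0],[-1,11,12,0,0],[-2,17,12,-0.02,0],[-3,23,12,-0.04,0],[-4,29,12,-0.06,0],[-5,35,12,-0.07,0]]
  ]
}}

```text
t: 5.4
ee_pos: [425.5, 221.9, 127.8]
ee_rot: [0.001, 1.0, -0.029, 0.004]
wrist_force: [1.0, 0.1, 0.1]
gripper_width: 38.5
```

```bash
python3 -c "
from h import *
go(422.2,295.6,40,-1.634)"
```

```text
t 5.4 pos [425.48 221.88 127.77] jaw -1.6294 F [0.99 0.06 0.11] w 38.5 q [-1.13  0.58  0.77  2.26 -0.77  0.57 -1.39]
shift cm [-0.33  7.37 -8.78] turn -0.005
```

{"api": "apply_moves", "payload": {
  "plan": [
    [[-0.3,7.4,0,0,0],[-0.3,7.4,-2,-0.005,0],[-0.3,7.4,-6,-0.005,0],[-0.3,7.4,-8,-0.005,0],[-0.3,7.4,-8,-0.005,0]]
  ]
}}

```text
t: 6.02
ee_pos: [421.6, 295.8, 47.5]
ee_rot: [0.001, 0.999, -0.032, 0.003]
wrist_force: [0.3, 0.1, -0.2]
gripper_width: 38.6
```

```bash
python3 -c "
from h import *
go(422.2,295.6,13,-1.634); s=snapshot('scene'); crop(s,380,80,580,310,2.6,'a2.png')"
```

```text
t 6.03 pos [421.55 295.85  47.5 ] jaw -1.6339 F [ 0.29  0.05 -0.24] w 38.6 q [-1.12  0.73  0.6   2.21 -0.95  0.47 -1.39]
shift cm [ 0.06 -0.02 -3.45] turn -0.0
```

View pics/a2.png

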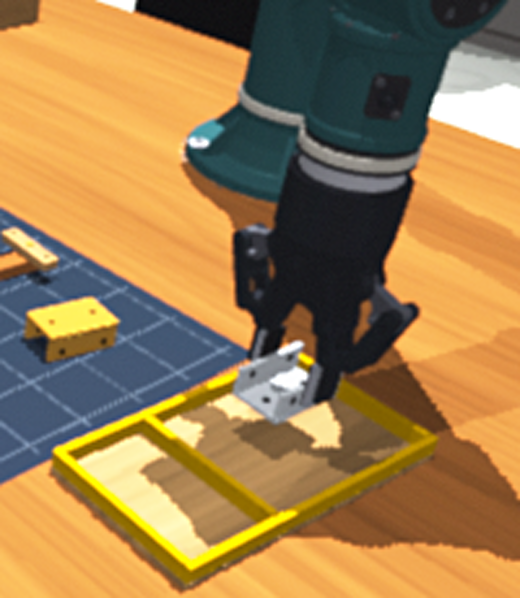

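Bracket level in the grip, above the long bay (about crop 285,390). Lower and release with a limited opening.

{"api": "apply_moves", "payload": {
  "plan": [
    [[0,0,-2,0,0],[0,0,-3.4,0,0],[0,0,-3.5,0,0],[0,0,-3.5,0,0]]
  ]
}}

```text
t: 6.58
ee_pos: [423.1, 296.2, 14.4]
ee_rot: [-0.0, 0.999, -0.032, 0.005]
wrist_force: [-0.7, 0.5, -0.9]
gripper_width: 38.9
```

{"api": "apply_moves", "payload": {
  "plan": [
    [[0,0,0,0,5.2],[0,0,0,0,5.2],[0,0,0,0,5.2],[0,0,5,0,5.5],[0,0,10,0,7],[2,-10,13,0,8.5]]
  ]
}}

```text
t: 7.32
ee_pos: [435.6, 243.6, 133.8]
ee_rot: [-0.002, 1.0, -0.025, 0.007]
wrist_force: [0.9, -1.3, -0.0]
gripper_width: 84.4
```

```bash
python3 -c "
from h import *
go(455.6,116.2,60,-.22); s=snapshot('scene'); crop(s,380,180,580,310,3.5,'a3.png'); s=snapshot('top'); crop(s,150,190,310,330,4,'a3t.png')"
```

```text
t 7.33 pos [435.58 243.63 133.84] jaw -1.6209 F [ 0.92 -1.31 -0.01] w 84.4 q [-1.17  0.59  0.79  2.22 -0.77  0.61 -1.43]
shift cm [  2.   -12.74  -7.38] turn 1.401
```

View pics/a3.png

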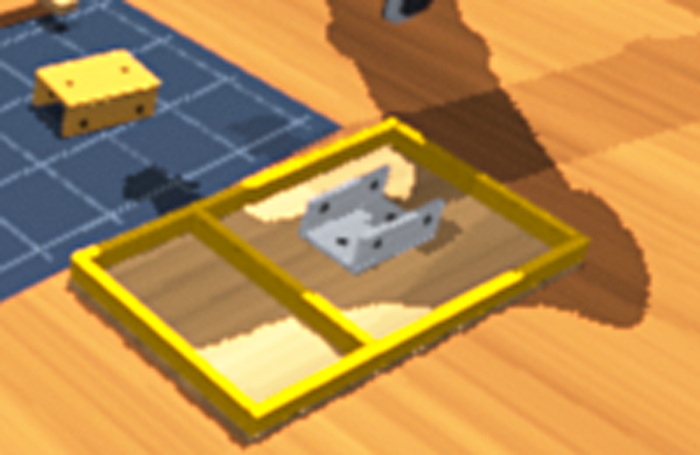

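View pics/a3t.png

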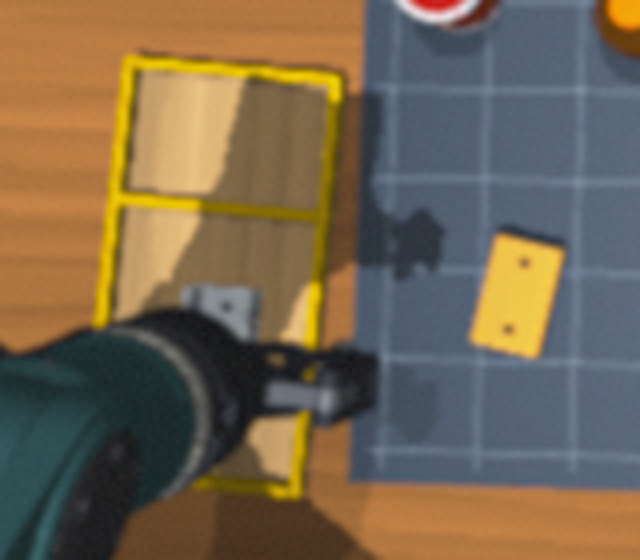

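{"api": "apply_moves", "payload": {
  "plan": [
    [[2,-12.7,0,1.4,8.5],[2,-12.7,0,1.4,8.5],[2,-12.7,0,1.4,8.5],[2,-12.7,0,1.4,8.5],[2,-12.7,0,1.4,8.5],[2,-12.7,-3,1.4,8.5],[2,-12.7,-7,1.4,8.5],[2,-12.7,-7.4,1.4,8.5]]
  ]
}}

```text
t: 8.43
ee_pos: [454.8, 104.6, 58.5]
ee_rot: [-0.006, 0.787, 0.617, 0.004]
wrist_force: [-0.2, 0.1, -0.1]
gripper_width: 85.1
```

```bash
python3 -c "
from h import *
go(455.6,116.2,9,-.22); s=snapshot('scene'); crop(s,360,150,560,300,3.5,'a4.png')"
```

```text
t 8.43 pos [454.81 104.61  58.48] jaw -0.2402 F [-0.22  0.11 -0.06] w 85.1 q [-0.47  0.6   0.21  2.3  -0.48  0.28 -0.07]
shift cm [ 0.08  1.16 -4.95] turn 0.02
```

View pics/a4.png

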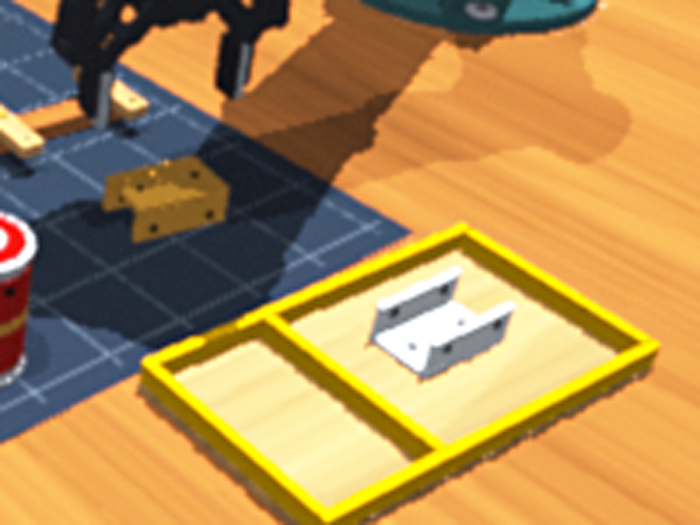

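{"api": "apply_moves", "payload": {
  "plan": [
    [[0.1,1.2,0,0.02,8.5],[0.1,1.2,0,0.02,8.5],[0.1,1.2,-2.5,0.02,8.5],[0.1,1.2,-3.0,0.02,8.5],[0.1,1.2,-3.0,0.02,8.5]]
  ]
}}

```text
t: 9.1
ee_pos: [456.2, 116.6, 29.1]
ee_rot: [-0.006, 0.78, 0.625, 0.004]
wrist_force: [0.3, -0.0, -0.4]
gripper_width: 84.7
```

```bash
python3 -c "
from h import *
go(455.6,116.2,9,-.22); s=snapshot('top'); crop(s,160,195,290,325,4.5,'a5t.png'); s=snapshot('scene'); crop(s,360,150,560,300,3.5,'a5.png')"
```

```text
t 9.1 pos [456.22 116.57  29.08] jaw -0.2193 F [ 0.27 -0.03 -0.43] w 84.7 q [-0.45  0.65  0.15  2.3  -0.5   0.22 -0.06]
shift cm [-0.06 -0.04 -2.01] turn -0.001
```

View pics/a5.png

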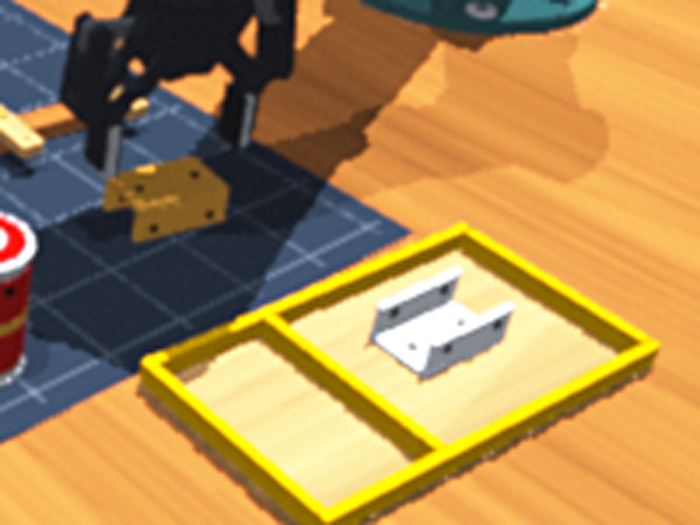

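View pics/a5t.png

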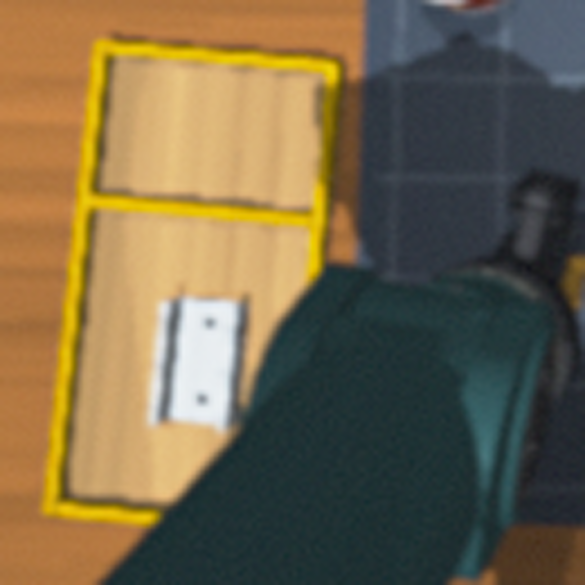

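```bash
python3 -c "
from h import *
s=snapshot('top')
P=ray(s,np.array([(162,298),(238,301),(224,427),(148,424)])/4.5+[160,195],30)[:,:2]
print(P,P.mean(0),np.arctan2(*((P[0]+P[1]-P[2]-P[3])[::-1])))
c=P.mean(0);th=-.063
R=np.array([[np.cos(th),-np.sin(th)],[np.sin(th),np.cos(th)]])
print('tray frame',(c-[463.5,299])@R, 'brass target', c+R@[0,12])
"
```

```text
[[457.   312.7 ]
 [456.41 272.46]
 [391.37 277.3 ]
 [391.84 317.37]] [424.15 294.96] -0.07282038209510283
tray frame [-39.01  -6.51] brass target [424.91 306.93]
```

{"api": "apply_moves", "payload": {
  "plan": [
    [[-0.1,0,-1.5,0,8.5],[-0.1,0,-2,0,8.5],[-0.1,0,-2,0,8.5],[-0.1,0,-2,0,0],[-0.1,0,-2,0,0],[-0.1,0,-2,0,0],[-0.1,0,-2,0,0]]
  ]
}}

```text
t: 10.12
ee_pos: [455.9, 116.6, 10.5]
ee_rot: [-0.005, 0.78, 0.625, 0.005]
wrist_force: [-0.8, -0.5, 8.5]
gripper_width: 62.1
```

```bash
python3 -c "
from h import *
st(); s=snapshot('scene'); crop(s,360,150,560,300,3.5,'a6.png')"
```

```text
t 10.12 pos [455.87 116.6   10.54] jaw -0.2195 F [-0.75 -0.51  8.51] w 62.1 q [-0.42  0.69  0.11  2.3  -0.52  0.17 -0.04]
```

View pics/a6.png

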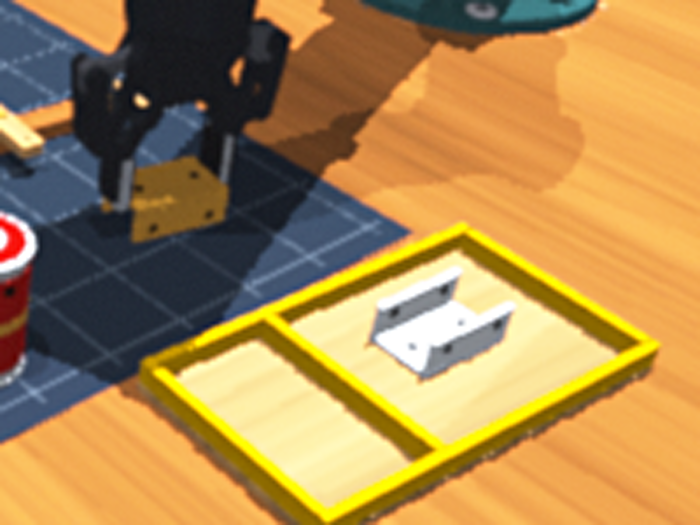

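{"api": "apply_moves", "payload": {
  "plan": [
    [[0,0,0,0,8],[0,0,0,0,8],[0,0,0.4,0,8],[0,0,0.4,0,8],[0,0,0.4,0,0],[0,0,0.4,0,0],[0,0,0.4,0,0],[0,0,0.4,0,0]]
  ]
}}

```text
t: 11.18
ee_pos: [455.9, 116.6, 15.3]
ee_rot: [-0.005, 0.78, 0.625, 0.005]
wrist_force: [-1.5, -0.9, 10.1]
gripper_width: 61.4
```

{"api": "apply_moves", "payload": {
  "plan": [
    [[0,0,3,0,0],[0,0,7,0,0],[0,0,9,0,0],[0,0,9,0,0]]
  ]
}}

```text
t: 11.68
ee_pos: [456.6, 117.0, 106.2]
ee_rot: [-0.005, 0.78, 0.625, 0.006]
wrist_force: [-0.5, 0.3, -1.3]
gripper_width: 61.2
```

```bash
python3 -c "
from h import *
go(424.9,306.9,75,-.066); s=snapshot('scene'); crop(s,360,110,560,260,3.5,'a7.png')"
```

```text
t 11.68 pos [456.55 116.95 106.2 ] jaw -0.2192 F [-0.53  0.26 -1.32] w 61.2 q [-0.57  0.51  0.31  2.28 -0.43  0.4  -0.11]
shift cm [-3.17 18.99 -3.12] turn 0.153
```

View pics/a7.png

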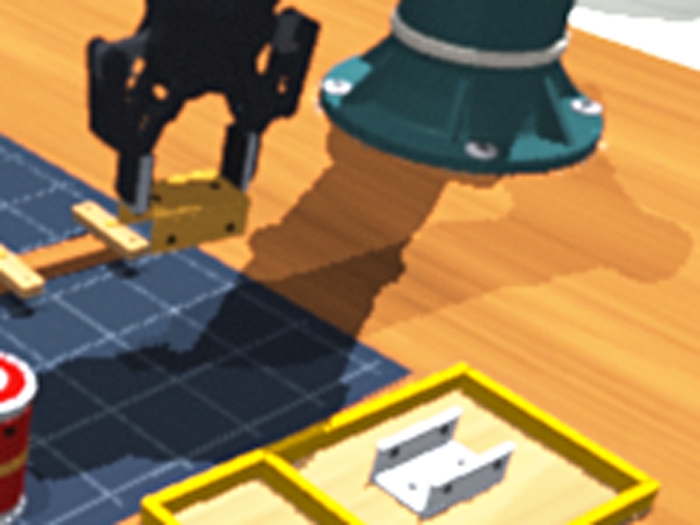

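{"api": "apply_moves", "payload": {
  "plan": [
    [[-1,6,0,0.05,0],[-2,12,0,0.1,0],[-3.2,18,-1,0.153,0],[-3.2,19,-2,0.153,0],[-3.2,19,-3.5,0.153,0],[-3.2,19,-4,0.153,0],[-3.2,19,-4,0.153,0]]
  ]
}}

```text
t: 12.6
ee_pos: [424.0, 304.2, 64.6]
ee_rot: [-0.005, 0.731, 0.682, 0.004]
wrist_force: [0.8, -0.1, -1.1]
gripper_width: 61.3
```

```bash
python3 -c "
from h import *
go(424.9,307.2,29,-.066); s=snapshot('scene'); crop(s,410,150,560,310,3.7,'a8.png'); s=snapshot('top'); crop(s,160,195,290,325,4.5,'a8t.png')"
```

```text
t 12.6 pos [423.97 304.16  64.61] jaw -0.07 F [ 0.75 -0.1  -1.07] w 61.3 q [-0.9   0.62  0.27  2.19 -0.46  0.38 -0.31]
shift cm [ 0.09  0.3  -3.56] turn 0.004
```

View pics/a8.png

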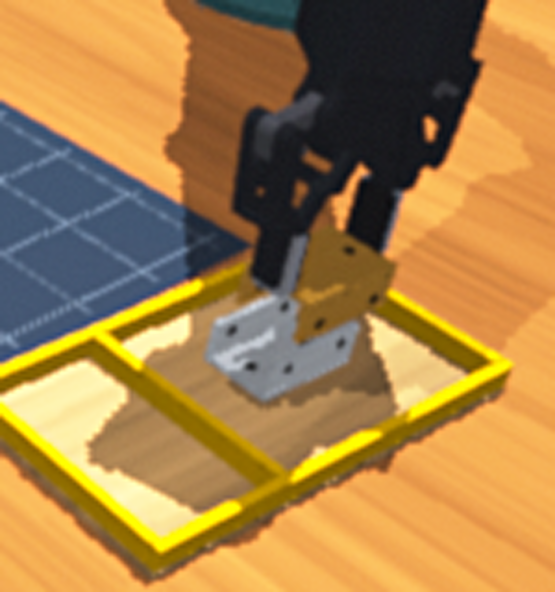

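View pics/a8t.png

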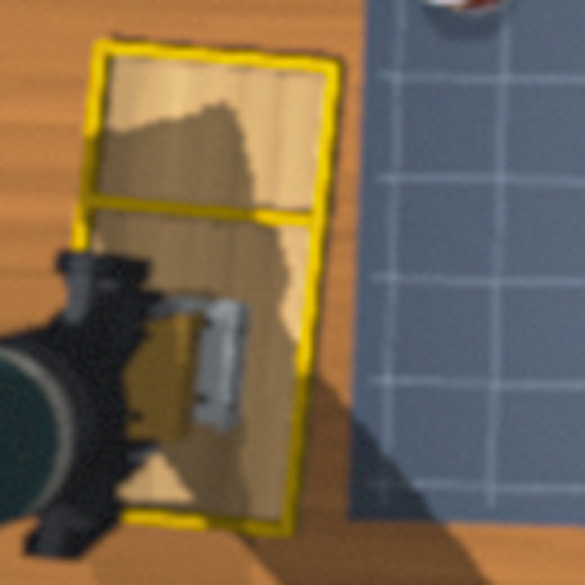

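```bash
cat >> h.py <<'E'
def over(s,im,off,k,pos,yaw,roll,dims,c):
    L,W,H=dims; cy,sy=np.cos(yaw),np.sin(yaw); R=np.array([[cy,-sy,0],[sy,cy,0],[0,0,1]])@np.array([[1,0,0],[0,np.cos(roll),-np.sin(roll)],[0,np.sin(roll),np.cos(roll)]])
    C=np.array([[a*L/2,b*W/2,h] for h in (0,H) for a,b in ((1,1),(1,-1),(-1,-1),(-1,1))])@R.T+pos
    p=((proj(s,C)-off)*k).astype(int)
    for i in range(4):
        for a,b in ((i,(i+1)%4),(4+i,4+(i+1)%4),(i,4+i)): cv2.line(im,tuple(map(int,p[a])),tuple(map(int,p[b])),c,1)
E
python3 -c "
from h import *
for cam,o in (('scene',(440,185)),('top',(175,250))):
    s=snapshot(cam); k=10
    im=cv2.resize(s['img'][o[1]:o[1]+55,o[0]:o[0]+75,::-1],None,fx=k,fy=k,interpolation=cv2.INTER_CUBIC); im=cv2.convertScaleAbs(im,alpha=1.5,beta=20)
    over(s,im,o,k,np.array([424,304,49.3]),-.07,0,(64,40,25),(0,0,255))
    over(s,im,o,k,np.array([424.1,295,5]),-.07,0,(64,40,25),(255,0,0))
    cv2.imwrite('pics/a9%s.png'%cam,im)
"
```

```text
(no output)
```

View pics/a9scene.png

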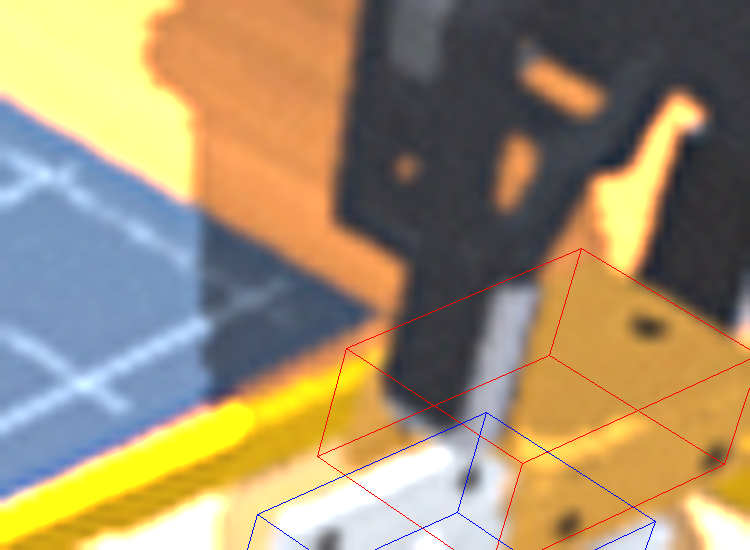

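View pics/a9top.png

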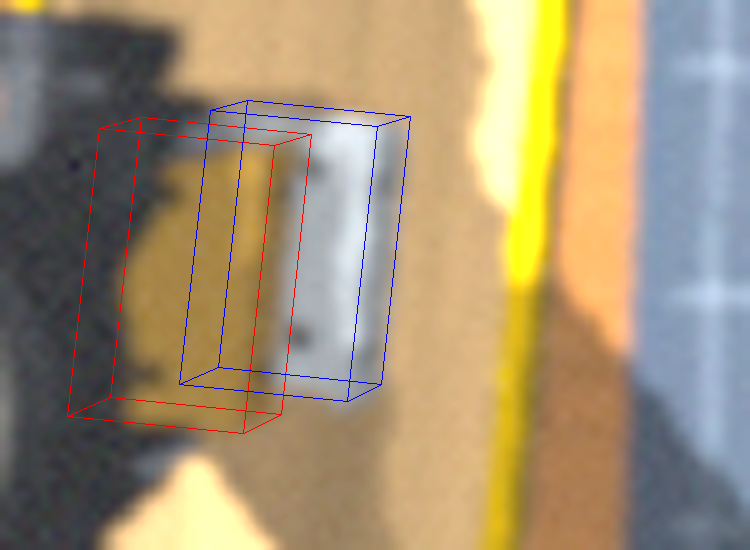

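{"api": "apply_moves", "payload": {
  "plan": [
    [[0.1,0.3,0,0,0],[0.1,0.3,-0.5,0,0],[0.1,0.3,-1.5,0,0],[0.1,0.3,-2.5,0,0],[0.1,0.3,-3.2,0,0],[0.1,0.3,-3.5,0,0],[0.1,0.3,-3.5,0,0]]
  ]
}}

```text
t: 13.68
ee_pos: [425.4, 309.0, 30.5]
ee_rot: [-0.006, 0.731, 0.683, 0.005]
wrist_force: [-0.1, -0.6, -1.6]
gripper_width: 61.4
```

```bash
python3 -c "
from h import *
st()
for cam,o in (('scene',(440,195)),):
    s=snapshot(cam); k=8
    im=cv2.resize(s['img'][o[1]:o[1]+65,o[0]:o[0]+85,::-1],None,fx=k,fy=k,interpolation=cv2.INTER_CUBIC); im=cv2.convertScaleAbs(im,alpha=1.5,beta=20)
    cv2.imwrite('pics/b1%s.png'%cam,im)
"
```

```text
t 13.68 pos [425.38 309.04  30.47] jaw -0.0679 F [-0.1  -0.64 -1.65] w 61.4 q [-0.86  0.68  0.21  2.19 -0.5   0.31 -0.29]
```

View pics/b1scene.png

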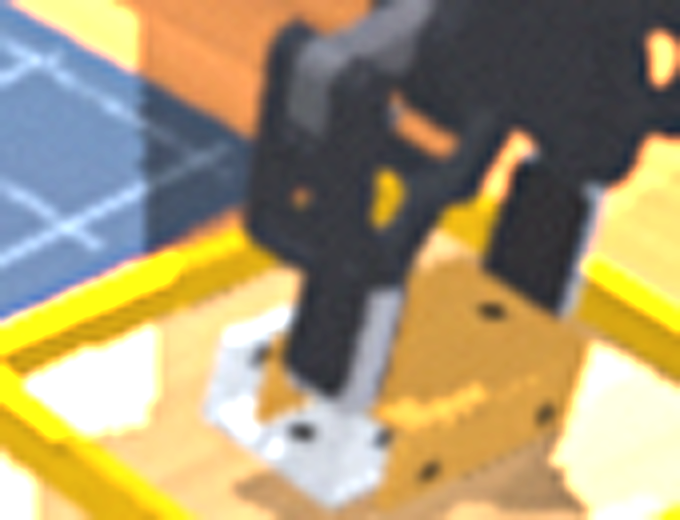

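{"api": "apply_moves", "payload": {
  "plan": [
    [[0,-0.1,-0.2,0,0],[0,-0.1,-0.3,0,0],[0,-0.1,-0.3,0,0],[0,-0.1,-0.3,0,6.9],[0,-0.1,-0.3,0,7.5],[0,-0.1,-0.2,0,8.5],[0,-0.1,3,0,8.5],[0,-0.1,7,0,8.5]]
  ]
}}

```text
t: 14.72
ee_pos: [424.9, 307.7, 101.0]
ee_rot: [-0.006, 0.731, 0.683, 0.004]
wrist_force: [-0.2, 0.8, 0.2]
gripper_width: 84.7
```

{"api": "apply_moves", "payload": {
  "plan": [
    [[2,-7,5,0,8.5],[5,-12,10,0,8.5],[8,-18,10,0,8.5],[10,-23,10,0,8.5]]
  ]
}}

```text
t: 15.22
ee_pos: [514.7, 103.3, 199.5]
ee_rot: [-0.005, 0.73, 0.683, 0.006]
wrist_force: [0.2, 1.5, -0.5]
gripper_width: 84.5
```

```bash
python3 -c "
from h import *
go(621.8,-47.7,150,0)
for cam,o in (('scene',(440,195)),('top',(170,240))):
    s=snapshot(cam); k=8
    im=cv2.resize(s['img'][o[1]:o[1]+65,o[0]:o[0]+85,::-1],None,fx=k,fy=k,interpolation=cv2.INTER_CUBIC)
    if cam=='top': im=cv2.convertScaleAbs(im,alpha=1.3)
    cv2.imwrite('pics/b2%s.png'%cam,im)
"
```

```text
t 15.22 pos [514.68 103.35 199.54] jaw -0.0665 F [ 0.23  1.51 -0.47] w 84.5 q [-0.61  0.41  0.44  2.1  -0.3   0.68 -0.03]
shift cm [ 10.71 -15.1   -4.95] turn 0.067
```

View pics/b2scene.png

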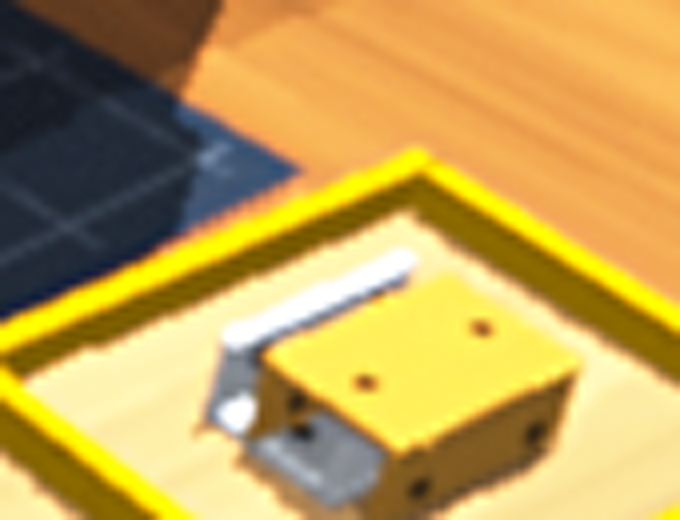

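View pics/b2top.png

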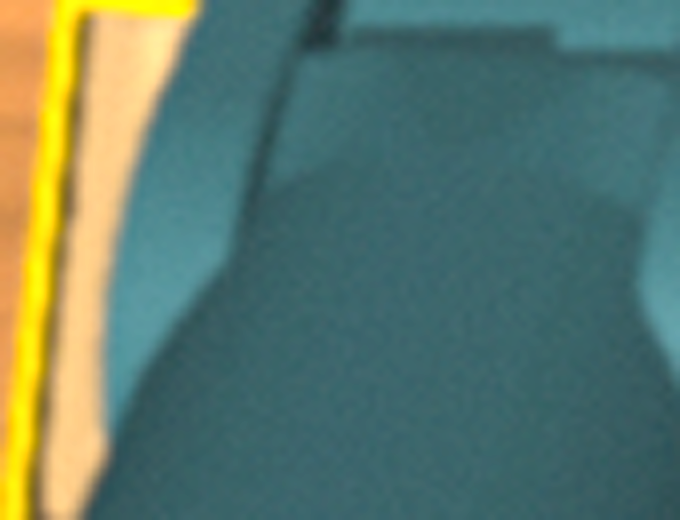

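{"api": "apply_moves", "payload": {
  "plan": [
    [[4,-6,-1,0.067,8.5],[8,-11,-3,0.067,8.5],[10.7,-15.1,-5,0.067,8.5],[10.7,-15.1,-5,0.067,8.5],[10.7,-15.1,-5,0.067,8.5]]
  ]
}}

```text
t: 15.95
ee_pos: [623.3, -55.5, 149.3]
ee_rot: [-0.003, 0.713, 0.702, 0.005]
wrist_force: [-0.5, 0.9, -0.3]
gripper_width: 85.1
```

```bash
python3 -c "
from h import *
go(621.8,-47.7,38,0)
s=snapshot('top');crop(s,150,150,420,330,2.9,'c1.png')"
```

```text
t 15.95 pos [623.28 -55.46 149.27] jaw -0.0156 F [-0.53  0.93 -0.26] w 85.1 q [-0.24  0.59  0.37  1.92 -0.35  0.69  0.33]
shift cm [ -0.15   0.78 -11.13] turn 0.016
```

View pics/c1.png

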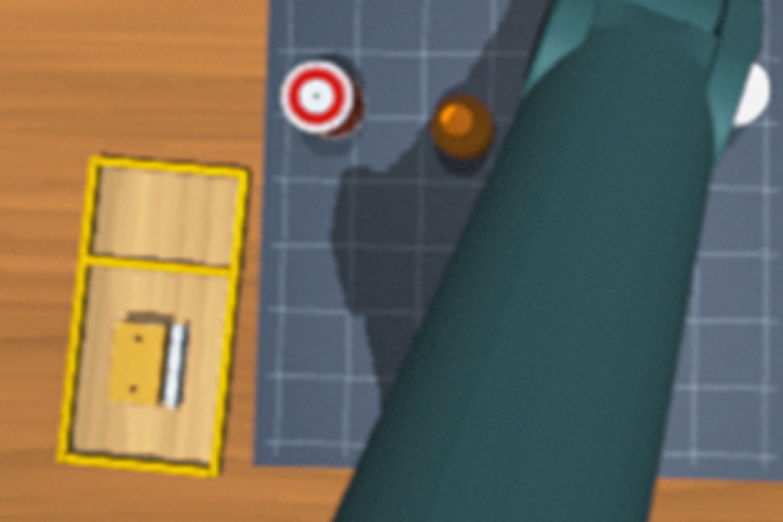

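{"api": "apply_moves", "payload": {
  "plan": [
    [[-0.15,0.8,0,0.016,8.5],[-0.15,0.8,-3,0.016,8.5],[-0.15,0.8,-7,0.016,8.5],[-0.15,0.8,-10.5,0.016,8.5],[-0.15,0.8,-11.1,0.016,8.5],[-0.15,0.8,-11.1,0.016,8.5]]
  ]
}}

```text
t: 16.75
ee_pos: [621.6, -44.3, 39.3]
ee_rot: [-0.004, 0.705, 0.709, 0.006]
wrist_force: [-0.2, 0.6, 0.1]
gripper_width: 84.9
```

{"api": "apply_moves", "payload": {
  "plan": [
    [[0,0,0,0,0],[0,0,0,0,0],[0,0,0,0,0],[0,0,0,0,0],[0,0,4,0,0],[0,0,9,0,0],[0,0,15,0,0],[0,0,16,0,0]]
  ]
}}

```text
t: 17.75
ee_pos: [624.5, -45.1, 204.4]
ee_rot: [-0.0, 0.706, 0.709, 0.009]
wrist_force: [1.0, -0.2, -1.8]
gripper_width: 52.8
```

```bash
python3 -c "
from h import *
go(544.3,293.9,120,-.06)
s=snapshot('scene');crop(s,210,60,480,260,2.9,'c2.png')"
```

```text
t 17.75 pos [624.53 -45.13 204.39] jaw 0.0041 F [ 1.   -0.19 -1.82] w 52.8 q [-0.28  0.52  0.41  1.88 -0.31  0.78  0.3 ]
shift cm [-8.02 33.9  -8.44] turn -0.064
```

View pics/c2.png

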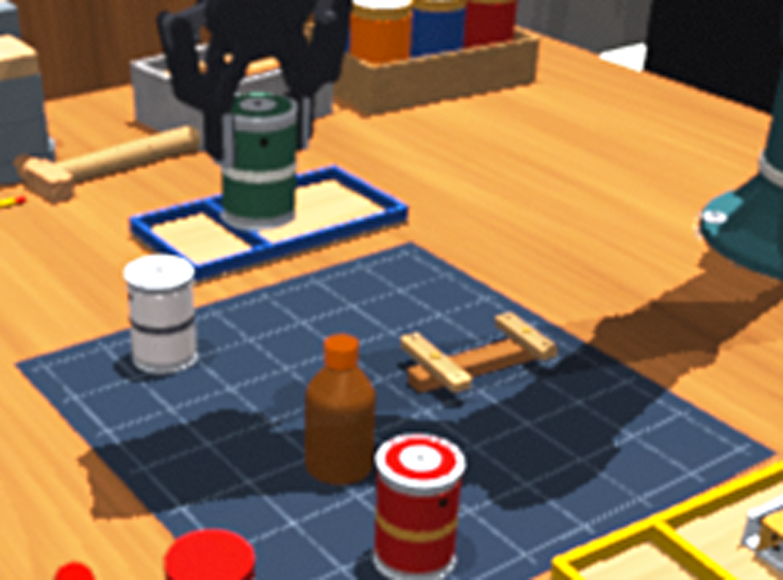

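{"api": "apply_moves", "payload": {
  "plan": [
    [[-1,5,0,0,0],[-2.5,11,0,-0.02,0],[-4,17,0,-0.04,0],[-5.5,23,0,-0.06,0],[-7,29,0,-0.064,0],[-8,33.9,-2,-0.064,0],[-8,33.9,-6,-0.064,0],[-8,33.9,-10,-0.064,0]]
  ]
}}

```text
t: 18.8
ee_pos: [541.8, 295.3, 100.8]
ee_rot: [-0.002, 0.727, 0.687, 0.007]
wrist_force: [0.6, -1.1, -0.3]
gripper_width: 53.0
```

{"api": "apply_moves", "payload": {
  "plan": [
    [[0,0,0,0,0],[0,0,0,0,0]]
  ]
}}

```text
t: 19.05
ee_pos: [541.7, 295.1, 100.7]
ee_rot: [-0.002, 0.727, 0.687, 0.007]
wrist_force: [0.6, 0.6, -1.0]
gripper_width: 52.3
```

```bash
python3 -c "
from h import *
go(544.3,295.5,46.5,-.063)
s=snapshot('scene');crop(s,340,80,580,310,2.6,'c3.png')"
```

```text
t 19.05 pos [541.69 295.09 100.72] jaw -0.0572 F [ 0.58  0.61 -1.01] w 52.3 q [-0.82  0.65  0.36  1.97 -0.41  0.58 -0.24]
shift cm [ 0.26  0.04 -5.42] turn -0.006
```

View pics/c3.png

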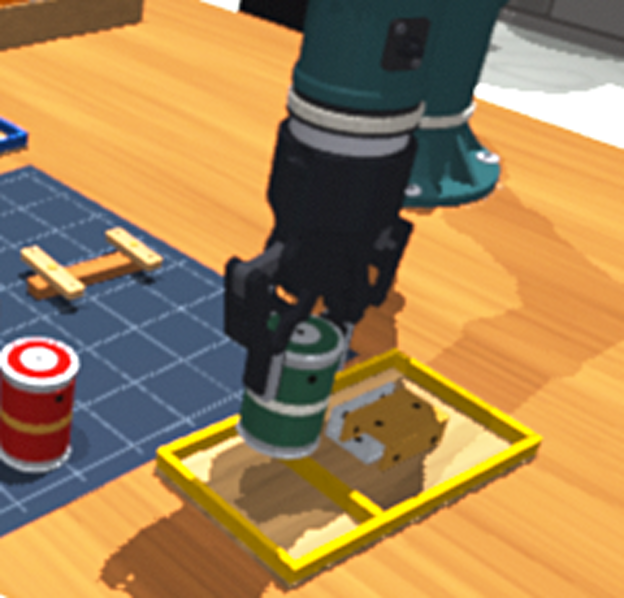

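{"api": "apply_moves", "payload": {
  "plan": [
    [[0.3,0,-2,0,0],[0.3,0,-4,0,0],[0.3,0,-5.2,0,0],[0.3,0,-5.4,0,0],[0.3,0,-5.4,0,0]]
  ]
}}

```text
t: 19.73
ee_pos: [545.6, 295.2, 47.5]
ee_rot: [-0.001, 0.727, 0.686, 0.008]
wrist_force: [0.4, -0.8, -0.4]
gripper_width: 53.1
```

{"api": "apply_moves", "payload": {
  "plan": [
    [[0,0,-0.1,0,0],[0,0,-0.1,0,0],[0,0,0,0,7.5],[0,0,0,0,7.5],[0,0,0,0,7.5],[0,0,5,0,7.5],[0,0,11,0,7.5],[0,0,13,0,8.5]]
  ]
}}

```text
t: 20.72
ee_pos: [547.7, 295.9, 181.4]
ee_rot: [-0.001, 0.727, 0.686, 0.011]
wrist_force: [0.3, -0.5, -0.1]
gripper_width: 85.2
```

```bash
python3 -c "
from h import *
go(638.7,158.8,170,0)
s=snapshot('scene');crop(s,340,80,580,310,2.6,'c4.png')"
```

```text
t 20.73 pos [547.71 295.85 181.35] jaw -0.0579 F [ 0.26 -0.53 -0.05] w 85.2 q [-0.87  0.55  0.43  1.92 -0.35  0.73 -0.29]
shift cm [  9.1  -13.71  -1.14] turn 0.058
```

View pics/c4.png

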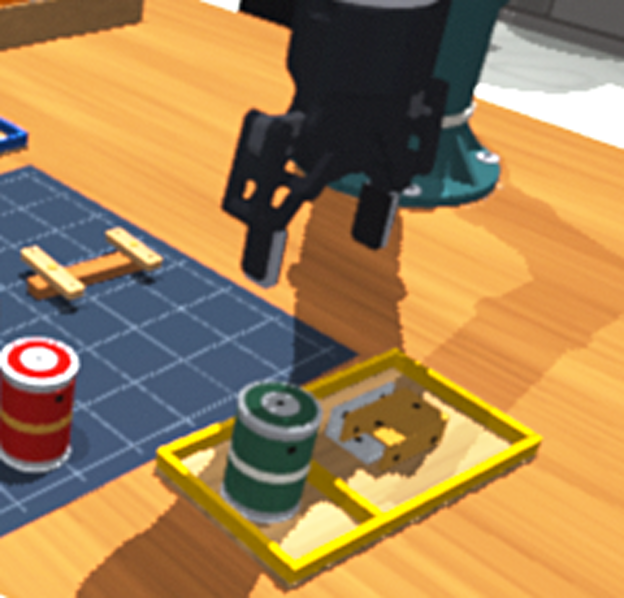

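{"api": "apply_moves", "payload": {
  "plan": [
    [[4,-6,0,0.058,8.5],[8,-11.5,0,0.058,8.5],[9.1,-13.7,-1,0.058,8.5],[9.1,-13.7,-1.1,0.058,8.5],[9.1,-13.7,-1.1,0.058,8.5],[9.1,-13.7,-6,0.058,8.5]]
  ]
}}

```text
t: 21.52
ee_pos: [642.2, 162.4, 125.4]
ee_rot: [0.001, 0.706, 0.708, 0.016]
wrist_force: [0.6, 0.1, -0.2]
gripper_width: 85.0
```

```bash
python3 -c "
from h import *
go(638.7,158.8,38,0)
s=snapshot('top');crop(s,150,100,420,330,2.5,'d1.png')"
```

```text
t 21.52 pos [642.18 162.43 125.37] jaw 0.0032 F [ 0.56  0.12 -0.22] w 85.0 q [-0.55  0.66  0.36  1.86 -0.38  0.66  0.04]
shift cm [-0.35 -0.36 -8.74] turn -0.003
```

View pics/d1.png

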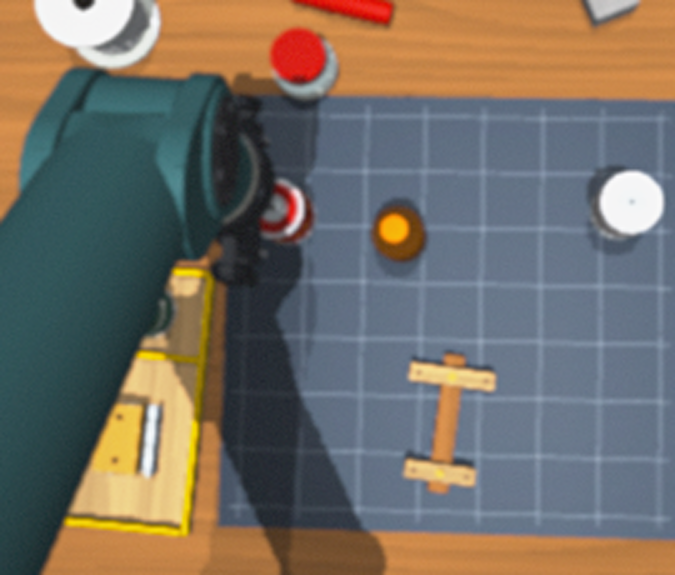

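{"api": "apply_moves", "payload": {
  "plan": [
    [[-0.35,-0.35,0,-0.003,8.5],[-0.35,-0.35,-3,0,8.5],[-0.35,-0.35,-7.5,0,8.5],[-0.35,-0.35,-8.7,0,8.5],[-0.35,-0.35,-8.7,0,8.5],[-0.35,-0.35,-8.7,0,0],[-0.35,-0.35,-8.7,0,0],[-0.35,-0.35,-8.7,0,0]]
  ]
}}

```text
t: 22.58
ee_pos: [633.7, 158.4, 32.0]
ee_rot: [-0.002, 0.706, 0.708, 0.011]
wrist_force: [-0.3, -0.1, 6.5]
gripper_width: 52.9
```

{"api": "apply_moves", "payload": {
  "plan": [
    [[0,0,0,0,0],[0,0,5,0,0],[0,0,11,0,0],[0,0,17,0,0],[0,0,18,0,0]]
  ]
}}

```text
t: 23.2
ee_pos: [636.6, 158.5, 217.1]
ee_rot: [-0.0, 0.706, 0.708, 0.015]
wrist_force: [1.3, -0.3, -1.0]
gripper_width: 52.8
```

```bash
python3 -c "
from h import *
go(523,-318.7,220,0)
s=snapshot('scene');crop(s,210,60,480,260,2.9,'d2.png')"
```

```text
t 23.2 pos [636.59 158.55 217.11] jaw 0.0034 F [ 1.29 -0.28 -1.  ] w 52.8 q [-0.6   0.54  0.43  1.82 -0.32  0.82 -0.01]
shift cm [-11.36 -47.72   0.29] turn -0.003
```

View pics/d2.png

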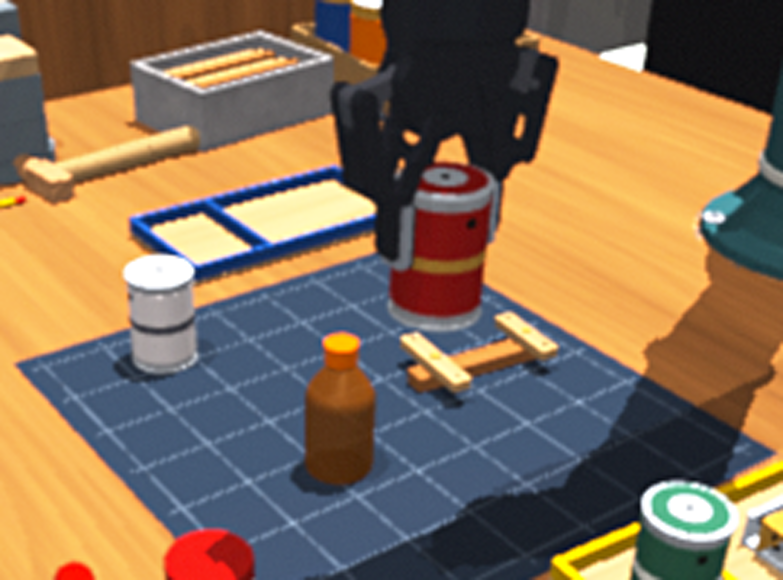

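{"api": "apply_moves", "payload": {
  "plan": [
    [[-2,-5,0,0,0],[-3.5,-11,0,0,0],[-5,-17,0,0,0],[-6.5,-23,0,0,0],[-8,-29,0,0,0],[-9.5,-35,0,0,0],[-10.5,-41,0,0,0],[-11.4,-47.7,0,0,0]]
  ]
}}

```text
t: 24.25
ee_pos: [520.4, -313.8, 213.8]
ee_rot: [-0.003, 0.706, 0.708, 0.013]
wrist_force: [1.2, 0.2, 0.1]
gripper_width: 53.0
```

{"api": "apply_moves", "payload": {
  "plan": [
    [[0,0,0,0,0],[0,0,-5,0,0],[0,0,-10,0,0],[0,0,-12,0,0],[0,0,-12,0,0]]
  ]
}}

```text
t: 24.88
ee_pos: [519.3, -312.4, 92.0]
ee_rot: [-0.005, 0.705, 0.709, 0.013]
wrist_force: [0.4, -0.3, -0.4]
gripper_width: 52.8
```

```bash
python3 -c "
from h import *
go(523,-318.7,38.5,0)
s=snapshot('scene');crop(s,210,60,480,260,2.9,'d3.png')
s=snapshot('top');crop(s,390,180,530,340,3.5,'d3t.png')"
```

```text
t 24.88 pos [ 519.27 -312.38   92.02] jaw 0.0045 F [ 0.38 -0.3  -0.45] w 52.8 q [ 0.25  0.66  0.33  1.98 -0.43  0.57  0.89]
shift cm [ 0.37 -0.63 -5.35] turn -0.005
```

View pics/d3.png

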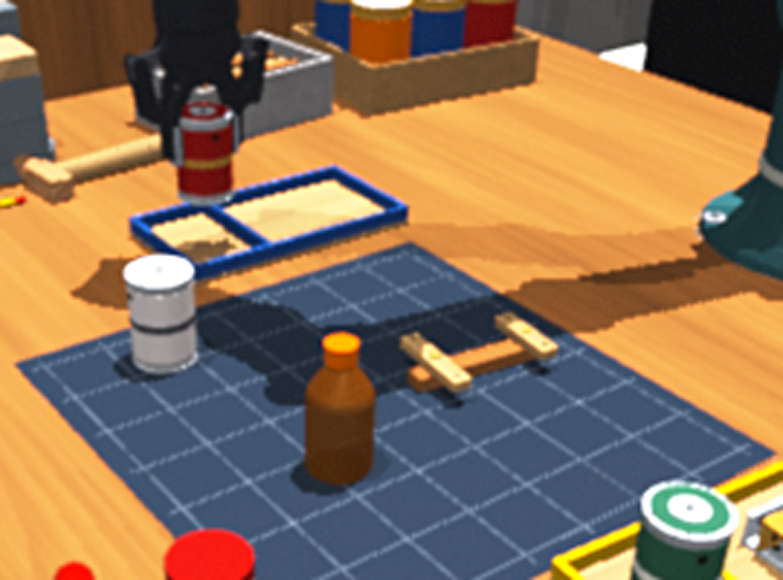

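View pics/d3t.png

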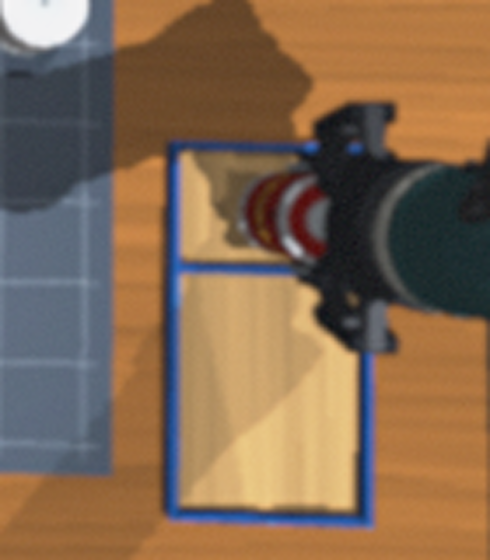

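{"api": "apply_moves", "payload": {
  "plan": [
    [[0.4,-0.4,-2,0,0],[0.4,-0.4,-4,0,0],[0.4,-0.4,-5,0,0],[0.4,-0.4,-5.35,0,0],[0.4,-0.4,-5.4,0,0],[0.4,-0.4,-5.4,0,0]]
  ]
}}

```text
t: 25.72
ee_pos: [525.4, -318.3, 41.0]
ee_rot: [-0.002, 0.706, 0.709, 0.014]
wrist_force: [1.1, 0.4, -0.6]
gripper_width: 52.7
```

{"api": "apply_moves", "payload": {
  "plan": [
    [[0,0,0,0,7.5],[0,0,0,0,7.5],[0,0,0,0,7.5],[0,0,5,0,7.5],[0,0,11,0,7.5],[0,0,13,0,8.5],[-1,6,13,0,8.5],[-2,12,13,0,8.5]]
  ]
}}

```text
t: 26.72
ee_pos: [505.6, -197.6, 171.8]
ee_rot: [-0.001, 0.706, 0.708, 0.014]
wrist_force: [0.3, 0.7, -0.0]
gripper_width: 84.9
```

```bash
python3 -c "
from h import *
go(444,1,70,-.1-np.pi/2)
s=snapshot('scene');crop(s,210,60,480,260,2.9,'d4.png')
s=snapshot('top');crop(s,390,180,530,340,3.5,'d4t.png')"
```

```text
t 26.73 pos [ 505.58 -197.64  171.75] jaw 0.0023 F [ 0.27  0.65 -0.04] w 84.9 q [-0.01  0.47  0.42  2.09 -0.37  0.64  0.67]
shift cm [ -6.16  19.86 -10.18] turn -1.673
```

View pics/d4.png

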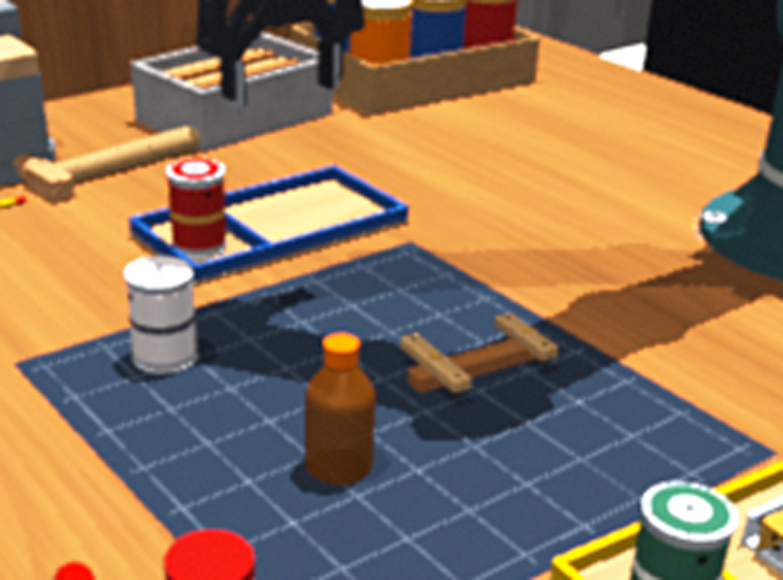

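View pics/d4t.png

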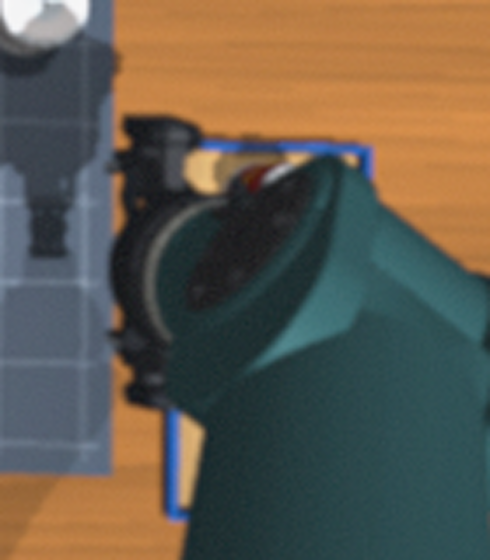

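{"api": "apply_moves", "payload": {
  "plan": [
    [[-2,6,0,-0.18,8.5],[-4,12,0,-0.37,8.5],[-6,18,0,-0.55,8.5],[-6.1,19.9,0,-0.74,8.5],[-6.1,19.9,-3,-0.92,8.5],[-6.1,19.9,-6,-1.1,8.5],[-6.1,19.9,-9,-1.3,8.5],[-6.1,19.9,-10,-1.47,8.5]]
  ]
}}

```text
t: 27.82
ee_pos: [442.3, 9.1, 68.9]
ee_rot: [0.005, 0.998, 0.054, 0.014]
wrist_force: [0.3, -0.7, -0.0]
gripper_width: 84.8
```

```bash
python3 -c "
from h import *
go(444.5,1,30,-.1-np.pi/2)
s=snapshot('top');crop(s,390,180,530,340,3.5,'e1t.png')"
```

```text
t 27.82 pos [442.26   9.13  68.92] jaw -1.4624 F [ 0.3  -0.71 -0.03] w 84.8 q [-0.53  0.62  0.55  2.38 -1.02  0.35 -0.55]
shift cm [ 0.22 -0.81 -3.89] turn -0.208
```

View pics/e1t.png

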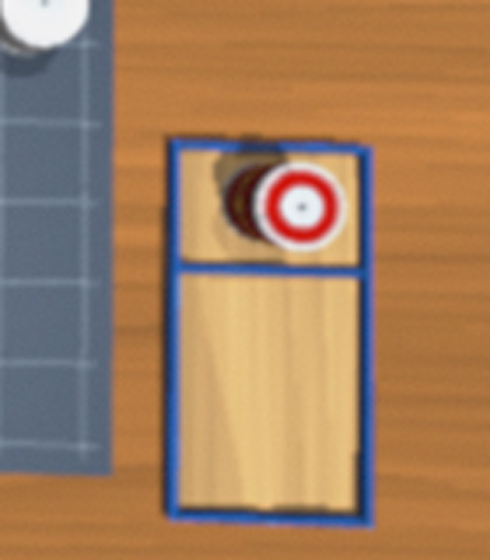

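{"api": "apply_moves", "payload": {
  "plan": [
    [[0.2,-0.8,0,-0.15,7],[0.2,-0.8,-1,-0.208,7],[0.2,-0.8,-3,-0.208,7],[0.2,-0.8,-3,-0.208,7]]
  ]
}}

```text
t: 28.38
ee_pos: [444.2, 1.2, 38.1]
ee_rot: [0.007, 0.999, -0.051, 0.012]
wrist_force: [0.7, 0.2, 0.0]
gripper_width: 70.0
```

```bash
python3 -c "
from h import *
go(444.5,1,4,-.1-np.pi/2)
s=snapshot('scene');crop(s,310,110,460,230,5,'e2.png')"
```

```text
t 28.38 pos [444.17   1.23  38.13] jaw -1.6719 F [0.68 0.19 0.03] w 70.0 q [-0.46  0.68  0.48  2.38 -1.18  0.3  -0.59]
shift cm [ 0.03 -0.02 -3.41] turn 0.001
```

View pics/e2.png

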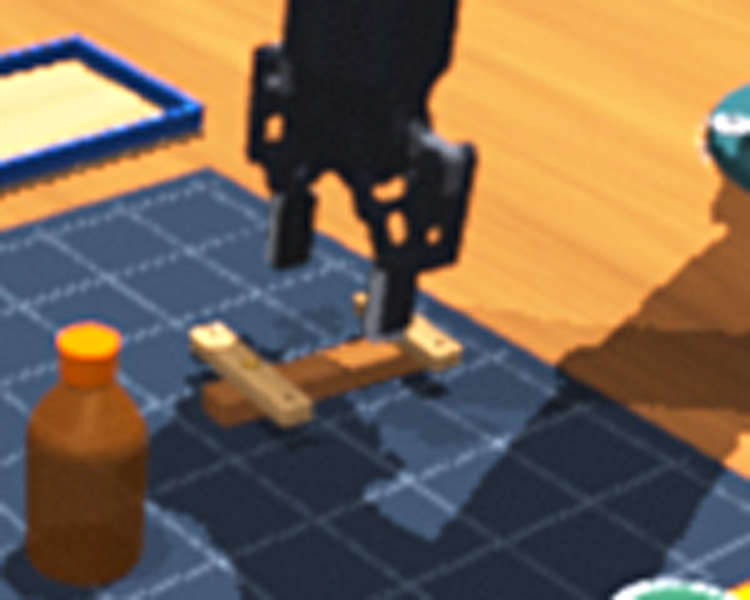

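{"api": "apply_moves", "payload": {
  "plan": [
    [[0,0,-1.5,0,6],[0,0,-3,0,5],[0,0,-3.4,0,4],[0,0,-3.4,0,4],[0,0,-3.4,0,0],[0,0,-3.4,0,0],[0,0,-3.4,0,0],[0,0,-3.4,0,0]]
  ]
}}

```text
t: 29.42
ee_pos: [444.7, 1.1, 5.4]
ee_rot: [0.007, 0.999, -0.051, 0.013]
wrist_force: [-0.5, 1.5, 5.2]
gripper_width: 18.1
```

{"api": "apply_moves", "payload": {
  "plan": [
    [[0,0,3,0,0],[0,0,7,0,0],[0,0,11,0,0],[0,0,11,0,0]]
  ]
}}

```text
t: 29.92
ee_pos: [445.9, 1.4, 117.6]
ee_rot: [0.007, 0.999, -0.05, 0.016]
wrist_force: [0.3, 1.2, -0.9]
gripper_width: 18.5
```

```bash
python3 -c "
from h import *
go(401,-318.1,110,-.005-np.pi/2)
s=snapshot('scene');crop(s,310,80,460,200,5,'e3.png')"
```

```text
t 29.93 pos [445.94   1.42 117.59] jaw -1.6711 F [ 0.29  1.22 -0.95] w 18.5 q [-0.69  0.58  0.8   2.35 -0.91  0.5  -0.83]
shift cm [ -4.49 -31.95  -0.76] turn 0.095
```

View pics/e3.png

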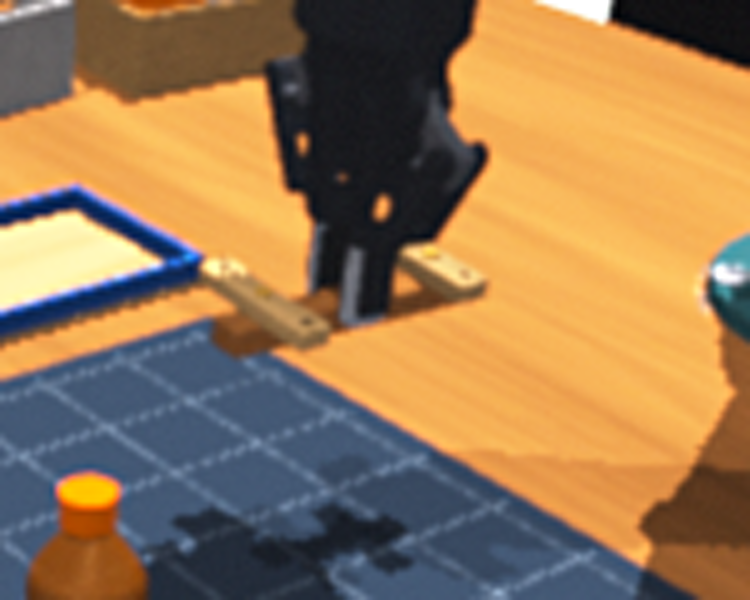

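{"api": "apply_moves", "payload": {
  "plan": [
    [[1,-6,0,0,0],[1,-12,0,0.03,0],[0,-18,0,0.06,0],[-2,-24,0,0.095,0],[-3.5,-29,0,0.095,0],[-4.5,-32,-1,0.095,0],[-4.5,-32,-4,0.095,0],[-4.5,-32,-6,0.095,0]]
  ]
}}

```text
t: 30.98
ee_pos: [398.9, -317.8, 54.4]
ee_rot: [0.005, 1.0, -0.003, 0.014]
wrist_force: [0.2, 0.5, -1.4]
gripper_width: 18.2
```

{"api": "apply_moves", "payload": {
  "plan": [
    [[0,0,-0.5,0,0],[0,0,-0.5,0,0]]
  ]
}}

```text
t: 31.22
ee_pos: [398.3, -317.4, 48.7]
ee_rot: [0.004, 1.0, -0.004, 0.013]
wrist_force: [-0.6, -0.6, -1.0]
gripper_width: 17.9
```

```bash
python3 -c "
from h import *
go(401,-318.1,11.5,-.005-np.pi/2)
s=snapshot('scene');crop(s,240,60,390,180,5,'e4.png')
s=snapshot('top');crop(s,390,180,530,340,3.5,'e4t.png')"
```

```text
t 31.23 pos [ 398.26 -317.44   48.69] jaw -1.5779 F [-0.62 -0.61 -0.97] w 17.9 q [ 0.22  0.7   0.52  2.24 -0.95  0.41 -0.04]
shift cm [ 0.27 -0.07 -3.72] turn 0.002
```

View pics/e4.png

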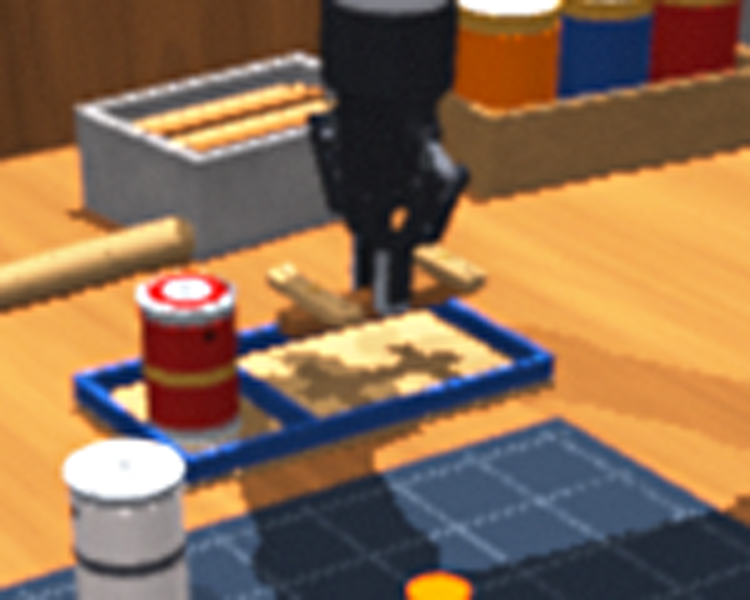

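View pics/e4t.png

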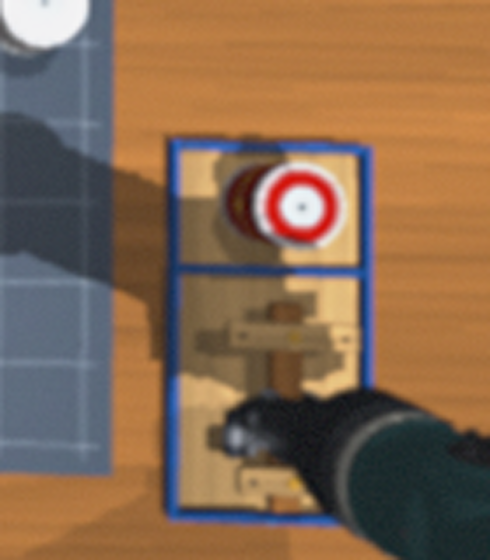

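```bash
python3 -c "
from h import *
s=snapshot('top')
P=ray(s,np.array([(294,337),(280,482)])/3.5+[390,180],67)
print(P,P.mean(0))
print(ray(s,np.array([(302,207)])/3.5+[390,180],85))"
```

```text
[[ 442.85 -319.     67.  ]
 [ 353.38 -310.     67.  ]] [ 398.11 -314.5    67.  ]
[[ 524.5  -318.11   85.  ]]
```

{"api": "apply_moves", "payload": {
  "plan": [
    [[0.3,0,-1.5,0,0],[0.3,0,-3,0,0],[0.3,0,-3.6,0,0],[0.3,0,-3.7,0,0],[0.3,0,-3.7,0,0]]
  ]
}}

```text
t: 32.0
ee_pos: [402.4, -318.2, 13.3]
ee_rot: [0.005, 1.0, -0.003, 0.015]
wrist_force: [0.3, 0.3, -0.5]
gripper_width: 17.9
```

{"api": "apply_moves", "payload": {
  "plan": [
    [[0,0,0,0,3.5],[0,0,0,0,3.5],[0,0,0,0,3.5],[0,0,4,0,4],[0,0,10,0,4],[0,0,15,0,5],[2,6,15,0,8],[4,12,15,0,8]]
  ]
}}

```text
t: 33.0
ee_pos: [442.8, -198.9, 164.3]
ee_rot: [0.005, 1.0, -0.004, 0.016]
wrist_force: [0.9, 1.6, -0.1]
gripper_width: 80.3
```

{"api": "apply_moves", "payload": {
  "plan": [
    [[2,6,0,0,8],[3,12,0,0,8],[3,18,0,0,8],[3,20,0,0,8],[3,20,0,0,8]]
  ]
}}

```text
t: 33.62
ee_pos: [472.6, 3.0, 164.0]
ee_rot: [0.005, 1.0, -0.002, 0.016]
wrist_force: [-0.7, 0.2, 1.3]
gripper_width: 79.9
```

```bash
python3 -c "
from h import *
st()
s=snapshot('scene');crop(s,220,90,560,310,2.3,'f1.png')
s=snapshot('top');crop(s,150,100,510,340,2.2,'f1t.png')
np.save('top.npy',s['img'])"
```

```text
t 33.62 pos [472.61   2.98 164.02] jaw -1.5751 F [-0.68  0.17  1.33] w 79.9 q [-0.77  0.54  0.91  2.27 -0.74  0.63 -0.88]
```

View pics/f1.png

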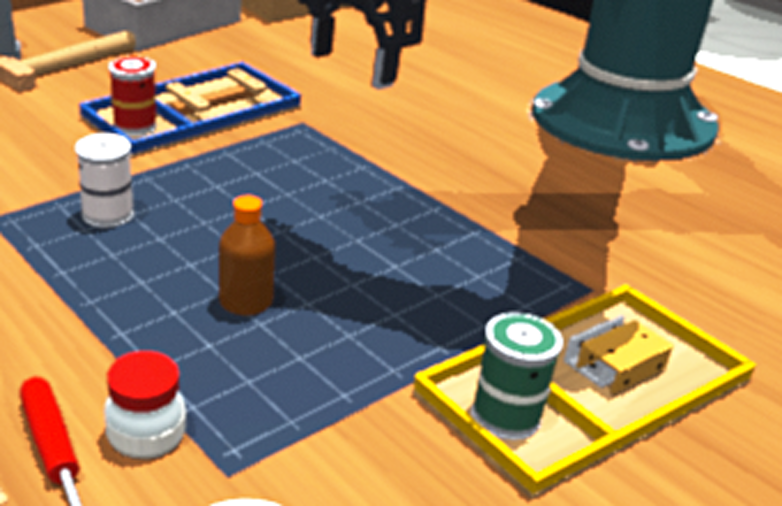

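View pics/f1t.png

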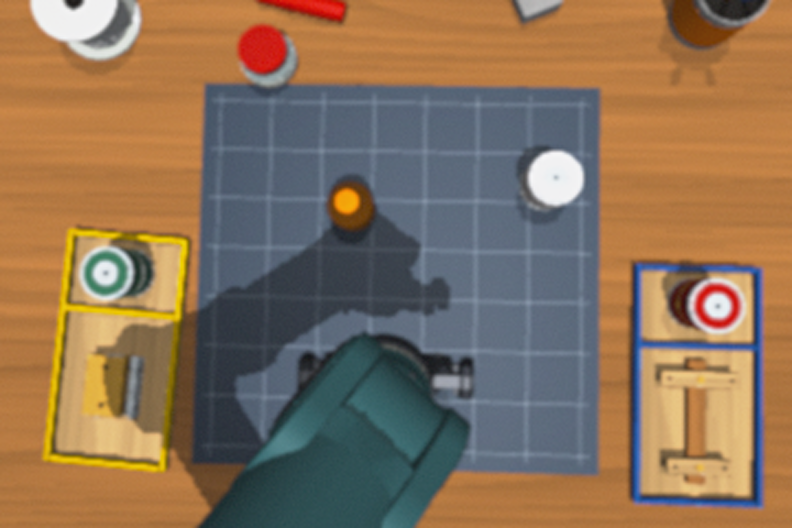

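Everything appears in place; a final numeric check in the tray frames.

```bash
python3 - <<'E'
from h import *
s=snapshot("top"); sc=snapshot("scene")
k=8
a=cv2.resize(s["img"][245:300,180:225,::-1],None,fx=k,fy=k,interpolation=cv2.INTER_CUBIC)
b=cv2.resize(sc["img"][215:270,455:510,::-1],None,fx=k,fy=k,interpolation=cv2.INTER_CUBIC)
cv2.imwrite("pics/f2.png",np.hstack([a[:,:360],b[:,:440]]))
def fr(p,c,th):
    R=np.array([[np.cos(th),-np.sin(th)],[np.sin(th),np.cos(th)]]); return (np.array(p)[:2]-c)@R
def w(pt,z): return ray(s,np.array([pt])/2.2+[150,100],z)[0]
Y=([463.5,299],-.063); B=([442,-318.3],-.005)
print("green",fr(w((106,273),85),*Y)); print("red",fr(w((717,305),85),*B))
print("ctl",fr((w((698,377),29)+w((698,467),29))/2,*B))
print("white",w((556,178),80)[:2],"glue",w((347,201),105)[:2])
E
```

```text
green [81.35 -2.49]
red [83.57  1.4 ]
ctl [-39.06   1.47]
white [ 648.89 -160.44] glue [620.07  47.28]
```

View pics/f2.png

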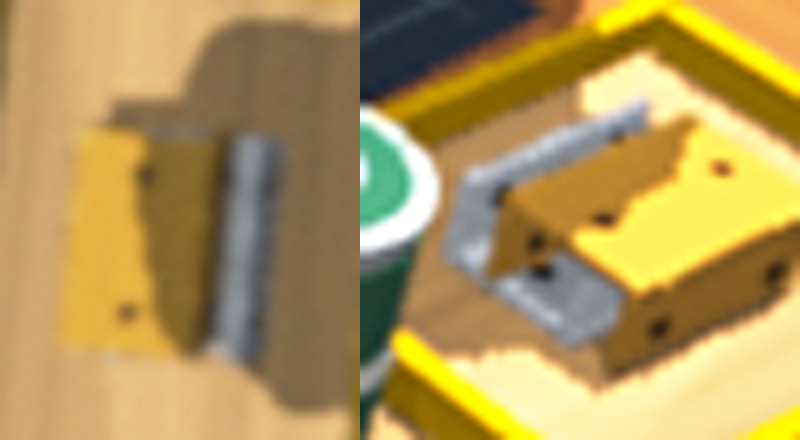

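The brass bracket (left panel, about 80–215, 130–355) sits level inside the aluminium one, with the ends flush and about 12 mm of sideways offset. All values are well within limits, so I'm handing the job in.

```bash
python3 -c "
from h import *
s=st(); print(s['joint_vel']); print(ticket.close_job())"
```

```text
t 33.83 pos [472.84  -0.75 164.59] jaw -1.5827 F [-0.11 -0.51  0.27] w 80.4 q [-0.76  0.54  0.92  2.27 -0.74  0.63 -0.88]
[ 0.01 -0.   -0.   -0.   -0.    0.   -0.  ]
the job is handed in; nothing more can be done
None
```

Both kits are packed, and I handed the job in at 33.8 s of the 134 s allowed. The hand-in gives no verdict, so the results below come from my own camera checks.

| Item | Tray | Measured position in tray (x, y, mm) | Allowed (mm) |
|---|---|---|---|
| Red tin | Blue, short bay | 84, 1 | x 65 to 97, y ±40 |
| Control | Blue, long bay | −39, 1 | x −66 to −16, y ±30 |
| Green tin | Yellow, short bay | 81, −2 | x 65 to 97, y ±40 |
| Aluminium bracket | Yellow, long bay | −39, −7 (measured before the brass went on) | x −103 to 21, y ±45 |

- **Brackets:** in the last pictures the brass bracket lies level on the aluminium one. It is offset about 12 mm sideways, with the ends flush and one flange of each inside the other. I judged this by eye and from the release pose, not with a separate numeric fit.
- **Uprightness:** both tins stand upright and the control lies flat with its crossbars up. These are also judged by eye.
- **Bystanders:** the white tin and the glue bottle measure within about 1 mm of where they started. The paint jar looks unmoved in the pictures, but I did not measure it again.
- **Arm:** it ended clear of everything and almost still, with wrist force under 1 N, the gripper tip 164 mm above the bench and the gripper open.
- **Off-target:** the tool tilted by about 0.03 rad as the job went on, which did not noticeably affect any placing. No check failed or disagreed.

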